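# Load the battery dock and switch it to charge

### The arm

A 6-joint arm with a two-finger parallel gripper is mounted at the origin on the work surface. World frame = base frame: x ahead of the robot, y to its left, z up, the work surface at z = 0. Lengths are in mm, angles in rad, forces in N, time in s.
With the tool pointing down it reaches from about 350 to 975 mm from the base axis. Payload 7.1 kg.
Tool frame: the origin (TCP) lies between the finger pads; the fingertips stand 19 mm ahead of it and the grasp point (between the pads) is the TCP; y points along the fingers, z is the direction in which the jaws open and shut, and the axes are right-handed (so a half turn about y gives the same grasp; the last joint's range is limited). The gripper opens to 88 mm and grips with 3 to 60 N. Pads are 20 mm wide; open, the fingers measure 115 mm over their backs; the gripper's body (75 mm by 178 mm) begins 61 mm behind the grasp point.
Start: joints at [1.323, 0.423, 1.63, -0, 1.089, -0.019], TCP at [141.724, 608.703, 241.675] pointing down, gripper open.
Joint ranges: [-3, 3], [-0.9, 2.11], [0.09, 2.58], [-1.31, 4.45], [0.11, 2.69], [-2.54, 2.54]. Speed limits (rad/s): [2.39, 2.39, 3.01, 3.14, 3.14, 3.14].

### API

Orientations are given as a rotation vector (axis times angle).
In Python, from workcell import ctrl gives the robot as it stands.
- The arm moves only by the tool servo_tool, never from a script. Its argument "moves" is text: rows parted by semicolons, each of 6 numbers parted by spaces: the shift along the world's x, y, z in m, then the turn, a rotation vector about the world's x, y, z in degrees. A call has 1 to 8 rows; each row is the pose to reach, as a shift and turn from the pose commanded when the call began; what a row does not reach only later rows make up. A row lasts 1/8 s, in which the tool goes at most 62.5 mm and 10.7 degrees, less where a joint would pass 70% of its speed; a pose out of reach is approached as far as the arm can. A call with a gripper value outside its range is refused whole. "hand" is the closure in counts, from 0 (fully open) to 255 (shut), set as the call begins (left out, the last holds). The fingers move at their own pace and stop on an object; the grip force is fixed at half the most. Time passes only in rows, so rows that repeat a pose let the fingers close. It gives the time, the measured TCP pose, the force and the opening at its end, in the units of the state.
- ctrl.get_obs(): the state, without advancing time (a new reading comes with each control period).
- ctrl.get_image(name): name is "scene" or "top"; returns a dict with "pixels" (420x560x3 uint8, red, green, blue), "depth" (420x560 float32, mm along the optical axis (not along the pixel's ray), 0 where there is no reading), "vertical_fov" (degrees; the focal length in pixels is half the picture's height over the tangent of half this angle, whatever the lens; pixels are square), "cx", "cy" (the principal point, pixels), "xyz" and "attitude" of the camera in the world. Camera axes: x right, y up, looking along -z (the intrinsics and any distortion apply to the point x, -y, -z); pixel columns grow to the right and rows downward; lengths in mm; the calibration is good to about 2 mm. A picture is of the moment at which its call begins.
- ctrl.close_job(): hands the job in, once; it reports no verdict.
The state is a dict: "t": time; "qpos": joint angles; "qvel": joint speeds; "joint_torque": joint torques, N m; "ee_pos": TCP position; "orientation": TCP orientation; "ft_force": force on the tool from outside, world axes, zero at the start; "moment": the same for the moment, N m; "width": finger opening in mm.
Only numpy, scipy, OpenCV 4.12 (cv2) and the standard library are available. Lean on these libraries where they do the work, as an engineer would, in place of code of your own. Each camera call takes 0.05 s, during which the arm holds its last target.

### The job

First throw the selector's lever into its off notch (the end notch with neither pin nor stud beside it), then slide every loose battery pack fully home into its own sleeve of the dock. When all are in, swing the dock's cover fully shut, and last of all throw the lever into the notch marked by the tall pointed pin and leave it clicked in there. Do not knock over the mug or the candle.

Things in the scene. Friction and masses are not known exactly. Their poses are not given: they have to be found in the camera images.
- dock: White charging dock, 190 (x) by 246 (y) by 44 mm; origin: centre of underside, +x is its back. Front, x -95 to +20 mm: open flat deck, top 8 mm up. Back, x +20 to +95: four roofed sleeves, open to -x, each 39 wide, 28.5 high, end wall at x = +89; dividers have rounded noses. A pack fully home touches the end wall: its middle is at x = +34 and 41 mm stick out.
- cover (a joint): Hinge of the dock's grey cover flap, rad: 0 = shut, level over the deck; grows as it swings up and back (to 2.1). Stiff: it stays where it is left. The flap is a plate 105 mm long from hinge to free edge, 244 mm wide, 5 mm thick, with a 14 mm lip downward at the free edge.
- cover_hinge (a point): Point on the cover's hinge line, at the dock's middle (dock x = +20 mm, 50 mm above the underside); the line runs along the dock's y. Underside of the flap lies on this line; its outer face is 5 mm off.
- cover_edge (a point): Middle of the cover's free edge, 105 mm from the hinge line. On the outer face, centred 90 mm from the hinge, stands a black grip rib: 14 mm thick, 60 mm long along y, 20 mm high.
- selector: Grey selector unit on the table, 190 (x) by 184 (y) by 40 mm. Origin: centre of its underside. A steel lever turns on its top about an upright pivot, over a toothed steel quadrant with three notches; a spring makes the lever click into a notch.
- lever (a joint): Angle of the selector's lever, rad: it grows counter-clockwise seen from above. Notches at -0.6 (the off notch), 0 and 0.6; at 0 the lever points to the unit's -x. Needs about 3 N at the knob to leave a notch.
- lever_knob (a point): Centre of the lever's upright black knob, 85 mm from the pivot: a cylinder 22 mm across and 38 mm high (from 19 mm below this point to 19 mm above); the lever's flat bar runs just under it.
- lever_pivot (a point): The lever's pivot, on the turning axis, 48 mm above the table.
- mark: Tall pointed steel pin, 14 mm foot, 26 mm high, on the selector's top beside one of the two working notches, 142 mm from the pivot: it marks that notch. Origin at its foot.
- stud: Low flat steel stud, 14 mm across, 5 mm high, beside the other working notch. Origin at its foot.
- bay1 (a point): Mouth of sleeve 1 (1 is at the dock's -y side, then 62 mm apart towards +y): middle of its width, on the deck's top.
- bay2 (a point): Mouth of sleeve 2 (1 is at the dock's -y side, then 62 mm apart towards +y): middle of its width, on the deck's top.
- bay3 (a point): Mouth of sleeve 3 (1 is at the dock's -y side, then 62 mm apart towards +y): middle of its width, on the deck's top.
- bay4 (a point): Mouth of sleeve 4 (1 is at the dock's -y side, then 62 mm apart towards +y): middle of its width, on the deck's top.
- notch1 (a point): The selector's first working notch (lever at 0), on the quadrant 117 mm from the pivot. The pin or stud beside it stands 25 mm further out.
- notch2 (a point): The selector's second working notch (lever at 0.6), on the quadrant 117 mm from the pivot. The pin or stud beside it stands 25 mm further out.
- pack1: Black battery pack, a block 110 (x) by 36 (y) by 26 mm (z) with a grey label on top and contacts at both ends, either end may go first, either face up; lies on the table. Origin: centre of its underside. About 0.13 to 0.25 kg. May be absent.
- pack2: Black battery pack, a block 110 (x) by 36 (y) by 26 mm (z) with a grey label on top and contacts at both ends, either end may go first, either face up; lies on the table. Origin: centre of its underside. About 0.13 to 0.25 kg. May be absent.
- pack3: Black battery pack, a block 110 (x) by 36 (y) by 26 mm (z) with a grey label on top and contacts at both ends, either end may go first, either face up; lies on the table. Origin: centre of its underside. About 0.13 to 0.25 kg. May be absent.
- pack4: Black battery pack, a block 110 (x) by 36 (y) by 26 mm (z) with a grey label on top and contacts at both ends, either end may go first, either face up; lies on the table. Origin: centre of its underside. About 0.13 to 0.25 kg. May be absent.
- mug: White mug, 80 mm across, 90 mm high, handle to its +y, a bystander. Origin: centre of its underside.
- candle: Glass jar candle, 66 mm across, 70 mm high, a bystander. Origin: centre of its underside.
Mind the look-alikes: they are no part of the job. What is shaped like the pack2 but orange or turquoise is not meant.

How it is judged (in metres and radians):
On the way, in this order (a step that is already met when the one before it is completed fails the run):
1. the lever rests in the off notch (value of joint lever between -0.69 and -0.51 rad and velocity of joint lever between -0.1 and 0.1 rad/s), for 0.2 s.
2. every pack is fully home in a sleeve, with the lever still off (x of pack1 in the frame of dock between 0.029 and 0.042 m and z of pack1 in the frame of dock between 0.003 and 0.038 m and y of pack1 in the frame of dock between -0.115 and 0.115 m and angle between the x axis of each of pack1, pack2, pack3, pack4 and the x axis of dock, either way round below 0.12 rad and x of pack2 in the frame of dock between 0.029 and 0.042 m and z of pack2 in the frame of dock between 0.003 and 0.038 m and y of pack2 in the frame of dock between -0.115 and 0.115 m and x of pack3 in the frame of dock between 0.029 and 0.042 m and z of pack3 in the frame of dock between 0.003 and 0.038 m and y of pack3 in the frame of dock between -0.115 and 0.115 m and x of pack4 in the frame of dock between 0.029 and 0.042 m and z of pack4 in the frame of dock between 0.003 and 0.038 m and y of pack4 in the frame of dock between -0.115 and 0.115 m and value of joint lever between -0.69 and -0.51 rad), for 0.2 s.
3. the cover is shut over the loaded packs, with the lever still off (all of step 2 and value of joint cover below 0.06 rad), for 0.2 s.
4. the lever is in the notch with the pointed pin (value of joint cover below 0.06 rad and ((horizontal distance between mark and notch1 below 0.04 m and value of joint lever between -0.09 and 0.09 rad) or (horizontal distance between mark and notch2 below 0.04 m and value of joint lever between 0.51 and 0.69 rad))), for 0.2 s.
At the end, for the whole second after the job is handed in: Every pack lies fully home in a sleeve (within 5 mm of the end wall, square to within 0.12 rad), the cover is shut (under 0.06 rad), and the lever rests within 0.09 rad of the notch with the tall pointed pin (all of step 4 and x of pack1 in the frame of dock between 0.029 and 0.042 m and z of pack1 in the frame of dock between 0.003 and 0.038 m and y of pack1 in the frame of dock between -0.115 and 0.115 m and angle between the x axis of each of pack1, pack2, pack3, pack4 and the x axis of dock, either way round below 0.12 rad and x of pack2 in the frame of dock between 0.029 and 0.042 m and z of pack2 in the frame of dock between 0.003 and 0.038 m and y of pack2 in the frame of dock between -0.115 and 0.115 m and x of pack3 in the frame of dock between 0.029 and 0.042 m and z of pack3 in the frame of dock between 0.003 and 0.038 m and y of pack3 in the frame of dock between -0.115 and 0.115 m and x of pack4 in the frame of dock between 0.029 and 0.042 m and z of pack4 in the frame of dock between 0.003 and 0.038 m and y of pack4 in the frame of dock between -0.115 and 0.115 m and velocity of joint lever between -0.1 and 0.1 rad/s and linear speed of each of pack1, pack2, pack3, pack4 below 0.02 m/s); the robot touches nothing.
It fails at once if the mug is knocked over (angle between mug's own z axis and vertical above 0.6 rad).
It fails at once if the candle is knocked over (angle between candle's own z axis and vertical above 0.6 rad).
Of pack1, pack2, pack3, pack4 only 2 to 4 are there at a start; the rules pass over those that are not, and their reading is None.
At some moment in a run one of pack1, pack2, pack3, pack4 may be knocked a few centimetres aside while the robot is not near it.
Once in a run the grip may slacken for a moment while it holds something.
It also fails if it takes over 210 s, if anything falls off the work surface, if the arm or the gripper's body presses on something with over 40 N, if the wrist force passes 120 N, or if a joint passes its speed limit or range.

## Working session

There is one attempt and no reset: what is moved stays moved. The work goes in short steps, Python scripts to look and compute and a tool call to move; the robot and the scene stay as the last step left them, time stands still between calls to the robot, and variables do not carry over. Pictures are saved under pics/ and viewed, and the job is handed in when it is done.

Besides the shell and the picture viewer there is one more tool, called after ">>>" as name(argument=value, ...) on one line, values as JSON. servo_tool: Moves the arm, as the interface text tells. Its arguments: {"type":"object","properties":{"moves":{"type":"string"},"hand":{"type":"number"}},"required":["moves"]}

```bash
ls; mkdir -p pics
cat > h.py <<'E'
import numpy as np, cv2
from workcell import ctrl
from scipy.spatial.transform import Rotation as R
E
python3 - <<'E'
from h import *
print(ctrl.get_obs())
for n in("scene","top"):
    d=ctrl.get_image(n); 
    print({k:v for k,v in d.items() if k not in("pixels","depth")}, (d["depth"]>0).mean())
    cv2.imwrite(f"pics/{n}0.png",d["pixels"][:,:,::-1]); np.savez(f"{n}0.npz",**d)
E
```

```text
pics
{'t': 0.0, 'qpos': array([ 1.32301409e+00,  4.23810323e-01,  1.63067367e+00,  1.03288143e-05,
        1.08860680e+00, -1.90005609e-02]), 'qvel': array([ 0.0007945 ,  0.00168406,  0.00140243, -0.00097948, -0.00081431,
        0.0001514 ]), 'joint_torque': array([ 3.86846179e-03, -5.44606769e+01, -2.73682523e+01,  6.47458225e-02,
        2.25094298e-02, -1.07791022e-04]), 'ee_pos': array([141.58944998, 608.21622154, 240.92714904]), 'orientation': array([-1.56480781,  0.17981813, -0.17949026]), 'ft_force': array([ 0.65809272,  0.49198358, -0.59319273]), 'moment': array([ 0.02507121, -0.01983301,  0.00258931]), 'width': 87.98524476287712}
{'vertical_fov': 51.260442399096014, 'cx': 282.17711996462384, 'cy': 205.05960559627744, 'xyz': array([1139.42669143, -727.85797653,  787.74950419]), 'attitude': array([0.88620208, 0.35687175, 0.69651724])} 0.9953996598639456
{'vertical_fov': 50.843433558216, 'cx': 287.11070169146626, 'cy': 207.88269215364085, 'xyz': array([ 249.52961767,  -47.86315639, 1508.43582144]), 'attitude': array([ 0.12836355, -0.12010908, -1.59048159])} 0.9960204081632653
```

View pics/scene0.png

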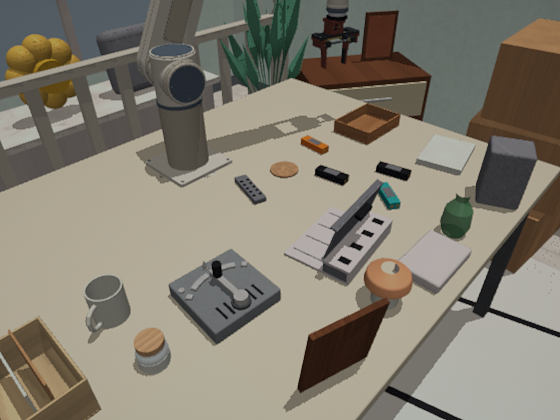

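View pics/top0.png

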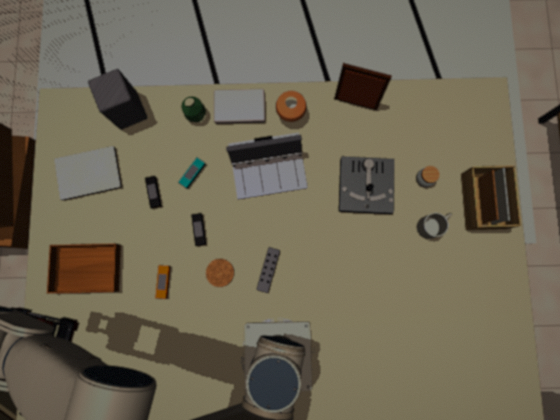

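```bash
cat >> h.py <<'E'
def cam(d):
    f=210/np.tan(np.radians(float(d["vertical_fov"]))/2)
    return f,float(d["cx"]),float(d["cy"]),R.from_rotvec(d["attitude"]).as_matrix(),np.array(d["xyz"])
def ray(d,u,v):
    f,cx,cy,M,o=cam(d); u=np.asarray(u,float);v=np.asarray(v,float)
    r=np.stack([(u-cx)/f,-(v-cy)/f,-np.ones_like(u)],-1)
    return o,r@M.T
def onz(d,u,v,z):
    o,r=ray(d,u,v); return o+r*((z-o[2])/r[...,2])[...,None]
def cloud(d):
    h,w=d["depth"].shape; u,v=np.meshgrid(np.arange(w),np.arange(h))
    o,r=ray(d,u,v); return o+r*np.asarray(d["depth"])[...,None]
def proj(d,p):
    f,cx,cy,M,o=cam(d); q=(np.asarray(p,float)-o)@M
    return np.stack([cx+f*q[...,0]/-q[...,2],cy-f*q[...,1]/-q[...,2]],-1)
def snap(n,tag):
    d=ctrl.get_image(n); cv2.imwrite(f"pics/{n}{tag}.png",d["pixels"][:,:,::-1]); np.savez(f"{n}{tag}.npz",**d); return d
def crop(d,u0,v0,u1,v1,k,name):
    c=cv2.resize(np.ascontiguousarray(d["pixels"][v0:v1,u0:u1,::-1]),None,fx=k,fy=k,interpolation=cv2.INTER_CUBIC); cv2.imwrite(f"pics/{name}.png",c)
E
python3 - <<'E'
from h import *
T=np.load("top0.npz");S=np.load("scene0.npz")
crop(T,130,120,320,310,4,"c1"); crop(T,330,140,450,245,5,"c2"); crop(S,160,170,400,340,3,"c3")
for n,d in(("T",T),("S",S)):
    P=cloud(d)
    for (u,v) in ([(152,192),(198,229),(270,180),(330,250),(100,220),(420,350),(150,330)] if n=="T" else [(331,174),(393,170),(250,340),(100,200),(300,200)]): print(n,u,v,P[v,u].round(1))
E
```

```text
T 152 192 [551.9 419.2  24. ]
T 198 229 [420.6 260.2  23.7]
T 270 180 [587.3  14.4   9.8]
T 330 250 [ 340.8 -185.1    2.3]
T 100 220 [462.9 605.1  -2.3]
T 420 350 [   7.1 -467.6    1.3]
T 150 330 [ 89.6 423.1  -5. ]
S 331 174 [428.6 251.6  24.9]
S 393 170 [564.4 405.1  27.5]
S 250 340 [ 688.9 -355.6    1.4]
S 100 200 [ -20.3 -320.1    2.7]
S 300 200 [429.7  99.3   2.1]
```

View pics/c1.png

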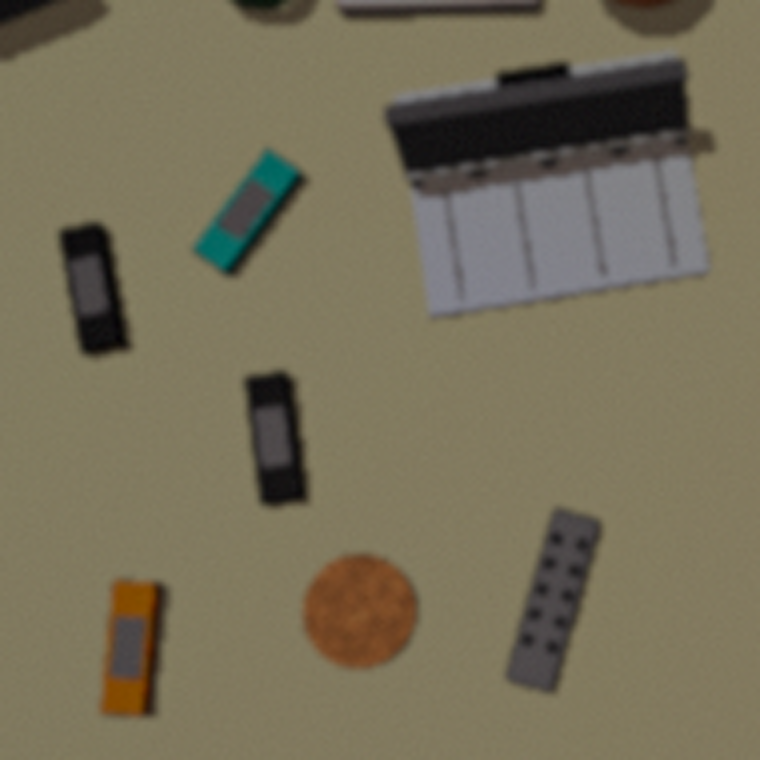

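View pics/c2.png

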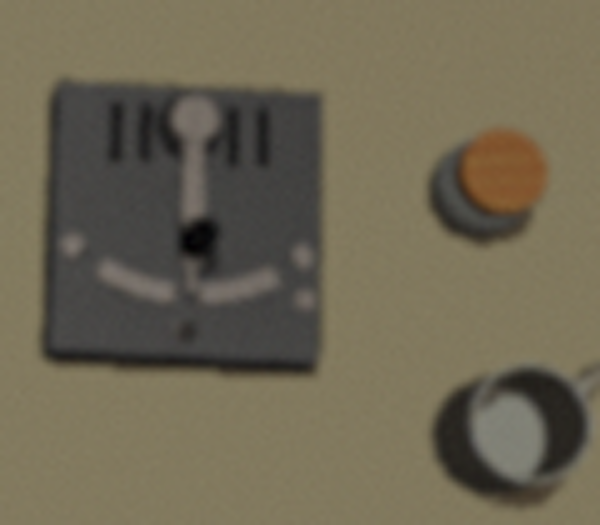

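View pics/c3.png

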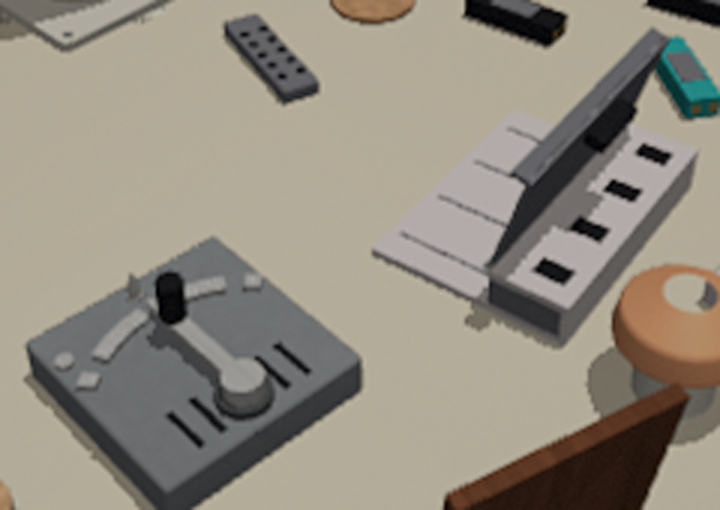

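```bash
cat > meas.py <<'E'
from h import *
def packs(d,zr=(12,40)):
    im=d["pixels"].astype(int); P=cloud(d)
    dark=(im.max(2)<75)&(P[...,2]>8)&(P[...,2]<60)
    # fill label
    m=cv2.morphologyEx(dark.astype(np.uint8),cv2.MORPH_CLOSE,np.ones((9,9),np.uint8))
    n,l,st,c=cv2.connectedComponentsWithStats(m)
    for i in range(1,n):
        if 150<st[i,4]<1500:
            q=P[(l==i)]; q=q[(q[:,2]>zr[0])&(q[:,2]<zr[1])]
            if len(q)<50: continue
            (cx,cy),(w,h),a=cv2.minAreaRect(q[:,:2].astype(np.float32))
            if w<h: w,h,a=h,w,a+90
            print("blob px",c[i].round(),"xy",round(cx,1),round(cy,1),"size",round(w),round(h),"ang",round((a+90)%180-90,1),"z",np.percentile(q[:,2],[10,50,90]).round(1))
E
python3 - <<'E'
from meas import *
T=np.load("top0.npz");S=np.load("scene0.npz")
packs(T);print();packs(S)
o=ctrl.get_obs(); print(R.from_rotvec(o["orientation"]).as_matrix().round(3))
for n,d in(("T",T),("S",S)):
    P=cloud(d); Z=P[...,2]
    # table bias map
    for (x,y) in [(350,250),(450,350),(500,200),(450,0),(400,-200),(600,-400),(750,-100),(650,350)]:
        s=(abs(P[...,0]-x)<25)&(abs(P[...,1]-y)<25)&(abs(Z)<12); print(n,x,y,s.sum(),np.median(Z[s]).round(1) if s.any() else None)
    # selector box
    s=(Z>32)&(Z<46)&(P[...,0]>380)&(P[...,0]<720)&(P[...,1]<-120)&(P[...,1]>-420)
    m=cv2.morphologyEx(s.astype(np.uint8),cv2.MORPH_OPEN,np.ones((3,3),np.uint8)); k,l,st,c=cv2.connectedComponentsWithStats(m); i=1+st[1:,4].argmax()
    q=P[l==i][:,:2].astype(np.float32); print("sel",cv2.minAreaRect(q),np.median(P[l==i][:,2]))
    s=(Z>38)&(Z<52)&(P[...,0]>480)&(P[...,0]<760)&(P[...,1]<180)&(P[...,1]>-130)
    m=s.astype(np.uint8); k,l,st,c=cv2.connectedComponentsWithStats(m); i=1+st[1:,4].argmax()
    print("roof",cv2.minAreaRect(P[l==i][:,:2].astype(np.float32)),np.median(P[l==i][:,2]))
    s=(Z>4)&(Z<15)&(P[...,0]>480)&(P[...,0]<760)&(P[...,1]<180)&(P[...,1]>-130)
    m=s.astype(np.uint8); k,l,st,c=cv2.connectedComponentsWithStats(m); i=1+st[1:,4].argmax()
    print("deck",c[i],cv2.minAreaRect(P[l==i][:,:2].astype(np.float32)),np.median(P[l==i][:,2]))
E
```

```text
blob px [134. 116.] xy 838.2 480.1 size 147 73 ang -22.9 z [15.7 26.1 37.7]
blob px [357.  99.] xy 861.3 -295.8 size 160 14 ang 72.7 z [15.7 27.1 37.5]
blob px [193. 174.] xy 615.7 282.4 size 104 30 ang -35.2 z [18.  23.9 27.6]
blob px [153. 192.] xy 554.7 417.8 size 109 38 ang 11.2 z [19.2 24.1 28.4]
blob px [199. 229.] xy 421.0 258.9 size 108 37 ang 9.5 z [19.3 24.4 29.2]
blob px [431. 226.] xy 412.2 -521.4 size 78 75 ang -51.1 z [14.7 27.1 38.4]
blob px [114. 264.] xy 327.4 551.1 size 196 97 ang 38.0 z [15.5 24.8 35.3]
blob px [ 53. 269.] xy 300.5 738.4 size 151 29 ang -5.2 z [15.  25.3 37.1]
blob px [269. 269.] xy 279.8 25.4 size 142 40 ang -16.8 z [13.3 16.7 20.9]
blob px [165. 282.] xy 249.0 373.3 size 102 29 ang -4.3 z [17.1 24.3 28.9]
blob px [307. 366.] xy -34.2 -93.4 size 146 32 ang -2.9 z [12.3 13.6 16.3]

blob px [119.  40.] xy -1413.6 564.9 size 258 97 ang 71.1 z [14.7 26.  37.1]
blob px [379.  38.] xy -289.0 1625.2 size 205 43 ang 54.9 z [14.8 26.6 37.9]
blob px [248.  52.] xy -711.3 949.1 size 384 202 ang -55.0 z [14.3 26.4 36.6]
blob px [537. 105.] xy 746.4 1239.4 siz
[... 1089 characters left out ...]
283399250727825
deck [269.37075575 176.00821468] ((600.3789672851562, 14.658676147460938), (128.62611389160156, 252.1927490234375), 8.035385131835938) 7.292728049731636
S 350 250 89 1.0
S 450 350 119 1.0
S 500 200 146 1.0
S 450 0 189 1.1
S 400 -200 224 1.1
S 600 -400 168 1.2
S 750 -100 326 1.0
S 650 350 146 0.7
sel ((562.9222412109375, -315.6848449707031), (184.39483642578125, 193.43846130371094), 85.84684753417969) 40.929180041266704
roof ((696.470947265625, 29.92485809326172), (79.43864440917969, 250.83108520507812), 6.09817361831665) 44.76002212391643
deck [319.19  243.385] ((634.574951171875, 20.51538848876953), (201.7311248779297, 250.87991333007812), 7.242155075073242) 8.85336140581694
```

```bash
cat > dock.py <<'E'
from meas import *
def fit(p):
    vx,vy,x0,y0=cv2.fitLine(p.astype(np.float32),cv2.DIST_HUBER,0,.01,.01).ravel(); return np.array([x0,y0]),np.degrees(np.arctan2(vy,vx))
if __name__=="__main__":
    T=np.load("top0.npz");S=np.load("scene0.npz")
    for n,d in(("T",T),("S",S)):
        g=cv2.cvtColor(d["pixels"],cv2.COLOR_RGB2GRAY).astype(float); im=d["pixels"].astype(int)
        blu=(im[...,2]-im[...,0])  # table is yellow: negative
        P8=onz(d,*np.meshgrid(np.arange(560),np.arange(420)),8.)
        from scipy.ndimage import map_coordinates
        c0=np.array([636,20.]);a=np.radians(7)
        ex=np.array([np.cos(a),np.sin(a)]);ey=np.array([-ex[1],ex[0]])
        def scan(start,dirn,z,L=60):
            t=np.arange(-L/2,L/2,.5); pts=np.c_[start+np.outer(t,dirn),np.full(len(t),z)]
            uv=proj(d,pts); v=map_coordinates(blu.astype(float),[uv[:,1],uv[:,0]],order=1); v=np.convolve(v,np.ones(9)/9,'same'); dv=np.diff(v)[6:-6]
            i=dv.argmax()+6 ; return start+t[i]*dirn, dv.max()
        ed=[scan(c0-95*ex+s*ey,ex,8.) for s in np.arange(-100,101,10)]
        p=np.array([e[0] for e in ed]); print(n,"front",fit(p),np.median([e[1] for e in ed]))
        for sg in(-1,1):
            ed=[scan(c0+sg*123*ey+s*ex,-sg*ey,8.) for s in np.arange(-85,-15,6)]
            p=np.array([e[0] for e in ed]); print(n,"side",sg,fit(p),np.median([e[1] for e in ed]))
        P=cloud(d);Z=P[...,2]
        # flap: points above 60
        s=(Z>60)&(Z<200)&(P[...,0]>560)&(P[...,0]<800)&(P[...,1]<190)&(P[...,1]>-130)
        q=P[s]; loc=(q[:,:2]-c0)@np.c_[ex,ey]; print("flap n",len(q)); 
        for zz in range(60,170,10):
            k=(q[:,2]>zz)&(q[:,2]<zz+10)
            if k.sum()>5: print(zz,k.sum(),np.percentile(loc[k,0],[5,50,95]).round(),np.percentile(loc[k,1],[2,98]).round())
E
python3 dock.py
```

```text
T front (array([535.4444 ,  36.87111], dtype=float32), np.float32(-81.78301)) 2.519560276921192
T side -1 (array([ 604.76166, -107.9608 ], dtype=float32), np.float32(8.117959)) 2.1947059396690713
T side 1 (array([573.4506 , 137.20074], dtype=float32), np.float32(8.463799)) 2.3137576523168857
flap n 1449
60 141 [ 23.  26. 144.] [-133.  113.]
70 172 [ 25.  30. 147.] [-136.  114.]
80 184 [ 28.  33. 151.] [-127.  117.]
90 136 [ 30.  34. 149.] [-122.  117.]
100 130 [33. 36. 40.] [-113.  115.]
110 131 [36. 39. 43.] [-116.  118.]
120 48 [38. 41. 43.] [-113.  114.]
130 59 [57. 64. 70.] [-28.  30.]
140 195 [35. 47. 56.] [-117.  116.]
150 253 [34. 40. 49.] [-116.  118.]
S front (array([540.1018  ,  11.247715], dtype=float32), np.float32(-82.13097)) 1.4552657669319444
S side -1 (array([ 599.306  , -112.76145], dtype=float32), np.float32(6.6710315)) 1.8192184642162816
S side 1 (array([561.30164, 138.1912 ], dtype=float32), np.float32(7.791461)) 0.7449859342624041
flap n 1230
60 56 [ 29.  31. 144.] [-141.   36.]
70 53 [ 32.  34. 144.] [-139.   31.]
80 88 [ 35.  89. 147.] [-136.  111.]
90 74 [ 37.  40. 152.] [-123.  117.]
100 42 [39. 42. 44.] [-120.  114.]
110 49 [42. 45. 47.] [-120.  115.]
120 62 [45. 48. 68.] [-120.  113.]
130 143 [48. 61. 71.] [-119.  112.]
140 168 [50. 54. 64.] [-119.  103.]
150 495 [37. 45. 53.] [-118.  119.]
```

Run:
```python
from h import *
for n in("top0","scene0"):
    d=np.load(n+".npz");P=cloud(d);im=d["pixels"].astype(int)
    a=np.radians(-4.14);ex=np.array([np.cos(a),np.sin(a)]);ey=np.array([-ex[1],ex[0]])
    loc=(P[...,:2]-[562,-316])@np.c_[ex,ey]
    w=(abs(loc[...,0])<100)&(abs(loc[...,1])<97)
    k=w&(im.max(2)<45)&(P[...,2]>58)
    print(n,"knob",k.sum(),P[k].mean(0).round(1),np.percentile(P[k][:,2],[2,50,98]).round(1),loc[k].mean(0).round(1))
    v,u=np.where(k);print(u.mean(),v.mean())
    hi=w&(P[...,2]>46)&~k
    nn,l,st,c=cv2.connectedComponentsWithStats(hi.astype(np.uint8))
    for i in range(1,nn):
        if st[i,4]>3: print(c[i].round(1),st[i,4],P[l==i].mean(0).round(1),loc[l==i].mean(0).round(1),P[l==i][:,2].max().round(1))
```

```text
top0 knob 45 [ 537.9 -313.7   89.4] [ 63.7  95.4 103. ] [-24.2   0.6]
369.3777777777778 187.0222222222222
[368.5 168.5] 168 [ 607.5 -319.5   60. ] [45.7 -0.2] 99.4
[368.3 193.7] 19 [ 522.3 -315.4   54. ] [-39.6  -2.3] 59.8
[354.6 195.7] 7 [ 517.9 -270.3   47.8] [-47.3  42.4] 50.5
[362.3 196.7] 9 [ 513.9 -296.1   48.4] [-49.4  16.4] 52.2
[376.7 196.3] 6 [ 514.1 -344.4   47.2] [-45.8 -31.8] 49.2
[383.4 195.8] 5 [ 515.1 -366.7   48.8] [-43.2 -54. ] 51.3
[371.7 199. ] 6 [ 505.2 -326.9   48.3] [-55.9 -15. ] 49.4
[389.8 199.8] 4 [ 501.4 -387.5   47.2] [-55.3 -75.7] 47.5
[367.2 205. ] 8 [ 484.2 -310.1   54. ] [-78.    0.3] 59.9
scene0 knob 140 [ 545.8 -318.2   88.5] [ 67.3  90.8 102.7] [-16.   -3.3]
216.46428571428572 269.0
[204.2 265.6] 28 [ 486.8 -310.8   54.6] [-75.4  -0.3] 65.4
[227. 266.] 51 [ 525.9 -273.3   52.6] [-39.1  40. ] 96.7
[243.9 263.6] 17 [ 545.4 -237.4   47.9] [-22.3  77.2] 50.8
[234.9 293. ] 485 [ 607.5 -321.1   59.2] [45.7 -1.8] 85.9
[199.7 281.4] 95 [ 513.5 -346.1   47.4] [-46.2 -33.5] 50.2
[182.7 289.8] 9 [ 505.8 -388.6   47.2] [-50.8 -76.5] 48.3
[189.5 296.6] 25 [ 533.6 -390.4   47.5] [-22.9 -76.3] 49.7
```

>>> servo_tool(moves="0.03 -0.045 0 0 0 1; 0.065 -0.09 0 0 0 2; 0.1 -0.14 0 0 0 3; 0.135 -0.19 0 0 0 4; 0.17 -0.24 0 0 0 5; 0.2 -0.285 0 0 0 6; 0.23 -0.325 0 0 0 7; 0.258 -0.358 0 0 0 9", hand=0)

```text
t: 1.1
ee_pos: [400.4, 249.0, 241.6]
orientation: [-1.57, 0.056, -0.056]
ft_force: [-0.3, 0.9, 0.6]
width: 87.7
```

>>> servo_tool(moves="0.012 -0.05 0 0 0 0; 0.025 -0.1 0 0 0 0; 0.037 -0.15 0 0 0 0; 0.05 -0.2 0 0 0 0; 0.062 -0.25 0 0 0 0; 0.075 -0.3 0 0 0 0; 0.087 -0.35 0 0 0 0; 0.1 -0.4 0 0 0 0")

```text
t: 2.1
ee_pos: [499.7, -151.0, 241.5]
orientation: [-1.57, 0.057, -0.056]
ft_force: [0.5, 0.2, 0.6]
width: 88.1
```

>>> servo_tool(moves="0.012 -0.05 -0.01 0 0 0; 0.025 -0.1 -0.02 0 0 0; 0.037 -0.15 -0.04 0 0 0; 0.041 -0.165 -0.05 0 0 0; 0.041 -0.165 -0.05 0 0 0;  0.041 -0.165 -0.05 0 0 0")

```text
t: 2.85
ee_pos: [540.5, -312.9, 192.0]
orientation: [-1.57, 0.056, -0.055]
ft_force: [-0.4, -0.7, 0.9]
width: 87.5
```

Run:
```python
from h import *
print(ctrl.get_obs()["ee_pos"])
S=snap("scene","1");T=snap("top","1")
crop(S,140,180,320,330,4,"c4");crop(T,0,230,240,410,3,"c5")
```

```text
[ 540.53354719 -312.93964176  191.96256642]
```

View pics/c4.png

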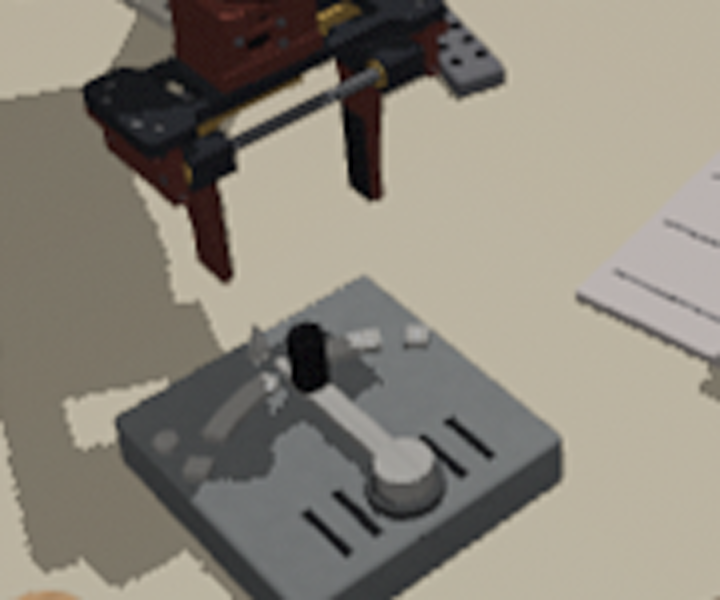

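View pics/top1.png

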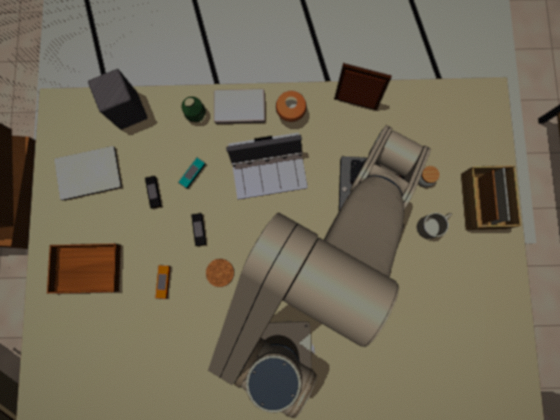

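>>> servo_tool(moves="0 0 -0.04 0 0 0; 0 0 -0.08 0 0 0; 0 0 -0.103 0 0 0; 0 0 -0.103 0 0 0")

```text
t: 3.45
ee_pos: [539.9, -312.8, 87.7]
orientation: [-1.569, 0.057, -0.053]
ft_force: [-0.3, 0.3, -0.2]
width: 87.9
```

>>> servo_tool(moves="0 0 0 0 0 0; 0 0 0 0 0 0; 0 0 0 0 0 0; 0 0 0 0 0 0; 0 0 0 0 0 0; 0 0 0 0 0 0", hand=255)

```text
t: 4.2
ee_pos: [540.7, -314.3, 88.6]
orientation: [-1.57, 0.056, -0.056]
ft_force: [0.4, 0.3, 0.3]
width: 31.3
```

>>> servo_tool(moves="0 0 0 0 0 0; 0 0 0 0 0 0; 0 0 0 0 0 0")

```text
t: 4.58
ee_pos: [540.7, -314.3, 88.6]
orientation: [-1.57, 0.056, -0.056]
ft_force: [0.2, -0.8, 0.5]
width: 21.8
```

>>> servo_tool(moves="0.001 0.006 0 0 0 -4.3; 0.002 0.0126 0 0 0 -8.6; 0.0037 0.0187 0 0 0 -13; 0.0056 0.0248 0 0 0 -17.2; 0.0083 0.0306 0 0 0 -21.5; 0.0111 0.0363 0 0 0 -25.8; 0.0145 0.0416 0 0 0 -30; 0.0182 0.0468 0 0 0 -34.4")

```text
t: 5.58
ee_pos: [559.1, -267.1, 88.6]
orientation: [-1.505, 0.528, -0.528]
ft_force: [0.6, -0.4, -0.6]
width: 21.4
```

>>> servo_tool(moves="0 0 0 0 0 0; 0 0 0 0 0 0")

```text
t: 5.82
ee_pos: [558.8, -267.4, 88.6]
orientation: [-1.506, 0.525, -0.525]
ft_force: [0.4, 1.6, -0.2]
width: 21.3
```

>>> servo_tool(moves="0 0 0 0 0 0; 0 0 0 0 0 0; 0 0 0 0 0 0; 0 0 0 0 0 0;0 0 0 0 0 0; 0 0 0 0 0 0", hand=0)

```text
t: 6.58
ee_pos: [558.9, -267.5, 88.7]
orientation: [-1.506, 0.526, -0.526]
ft_force: [0.4, -0.5, -0.1]
width: 78.3
```

>>> servo_tool(moves="0 0 0.05 0 0 8; 0 0 0.1 0 0 16; 0 0 0.15 0 0 24; -0.03 0.05 0.15 0 0 32; -0.06 0.1 0.15 0 0 40; -0.07 0.15 0.15 0 0 45;-0.08 0.2 0.15 0 0 45;-0.08 0.25 0.15 0 0 45")

```text
t: 7.58
ee_pos: [478.1, -16.1, 238.9]
orientation: [-1.569, -0.089, 0.088]
ft_force: [1.3, -0.6, -0.3]
width: 87.7
```

Run:
```python
from meas import *
print(ctrl.get_obs()["ee_pos"])
S=snap("scene","2");T=snap("top","2")
crop(S,140,180,320,330,4,"c6")
packs(T);print();packs(S)
```

```text
[478.06295442 -16.0770175  238.92555385]
blob px [134. 116.] xy 836.3 480.5 size 144 74 ang -25.6 z [15.  25.7 36.6]
blob px [357.  99.] xy 862.0 -295.9 size 160 12 ang 73.1 z [16.  27.  37.2]
blob px [485. 203.] xy 498.1 -719.0 size 198 143 ang 0.2 z [16.2 26.6 37.3]
blob px [153. 192.] xy 554.9 417.9 size 109 38 ang 11.5 z [18.6 24.4 28.8]
blob px [199. 229.] xy 420.8 259.0 size 108 37 ang 7.1 z [20.1 24.6 28.8]
blob px [114. 264.] xy 325.5 550.1 size 195 93 ang 37.1 z [15.2 25.4 36.9]
blob px [ 54. 268.] xy 300.3 739.1 size 151 28 ang -4.0 z [15.2 27.1 37.4]

blob px [128.  39.] xy -1416.8 633.2 size 386 104 ang 78.6 z [15.1 25.1 36.5]
blob px [247.  54.] xy -668.4 892.0 size 266 137 ang -38.8 z [14.7 25.2 37.1]
blob px [365. 123.] xy 303.3 638.8 size 235 165 ang -89.8 z [15.8 27.3 37.4]
blob px [393. 171.] xy 559.1 416.7 size 110 41 ang 10.2 z [14.2 24.9 27.9]
blob px [331. 175.] xy 424.5 257.1 size 114 38 ang 10.5 z [15.3 24.9 28.3]
blob px [496. 197.] xy 850.4 480.2 size 152 77 ang -16.5 z [15.1 26.2 37.5]
blob px [251. 191.] xy 286.9 23.4 size 146 39 ang -16.4 z [15.1 18.8 21. ]
blob px [452. 228.] xy 840.5 251.4 size 76 34 ang 3.1 z [16.4 30.  38. ]
blob px [337. 268.] xy 708.4 -92.5 size 66 6 ang 7.0 z [14.5 26.3 37.1]
blob px [331. 369.] xy 873.2 -300.8 size 156 15 ang 68.7 z [15.1 26.1 37.7]
```

View pics/c6.png

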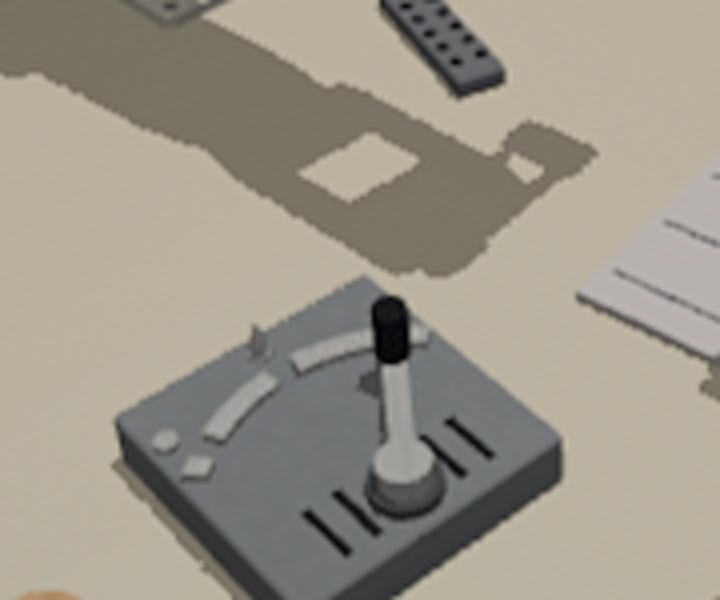

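>>> servo_tool(moves="-0.015 0.045 -0.02 0 0 0; -0.03 0.09 -0.04 0 0 1; -0.05 0.14 -0.06 0 0 2; -0.07 0.19 -0.08 0 0 2.5; -0.088 0.24 -0.11 0 0 2.5; -0.0985 0.269 -0.14 0 0 2.5; -0.0985 0.269 -0.18 0 0 2.5; -0.0985 0.269 -0.18 0 0 2.5")

```text
t: 8.68
ee_pos: [379.0, 250.4, 56.7]
orientation: [-1.57, -0.12, 0.128]
ft_force: [-0.1, -0.2, -0.4]
width: 87.9
```

Run:
```python
from meas import *
print(ctrl.get_obs()["ee_pos"],R.from_rotvec(ctrl.get_obs()["orientation"]).as_matrix()[:,0])
S=snap("scene","3");T=snap("top","3")
packs(S)
crop(S,270,120,430,230,5,"c7")
```

```text
[378.99648835 250.41484032  56.73295833] [ 0.98760529  0.15687724 -0.00503252]
blob px [128.  39.] xy -1413.2 637.0 size 394 107 ang 80.2 z [14.9 25.4 37.5]
blob px [248.  52.] xy -711.3 946.7 size 393 201 ang -54.6 z [15.1 26.3 37.8]
blob px [369. 123.] xy 302.8 639.3 size 231 166 ang -89.4 z [15.9 27.1 37.5]
blob px [328. 171.] xy 396.3 312.6 size 190 109 ang -61.9 z [14.9 25.  28.4]
blob px [393. 171.] xy 558.8 416.1 size 110 43 ang 13.4 z [14.8 24.6 28.6]
blob px [496. 197.] xy 849.5 480.4 size 153 77 ang -17.2 z [14.9 26.4 37.6]
blob px [249. 189.] xy 281.8 25.6 size 154 41 ang -18.0 z [15.6 18.8 21.4]
blob px [453. 228.] xy 839.2 249.8 size 76 32 ang -1.3 z [16.1 29.3 38.4]
blob px [337. 268.] xy 709.2 -92.0 size 66 6 ang 6.8 z [15.1 26.1 36.6]
blob px [332. 369.] xy 873.0 -300.9 size 156 14 ang 69.1 z [15.3 26.7 37.5]
```

View pics/c7.png

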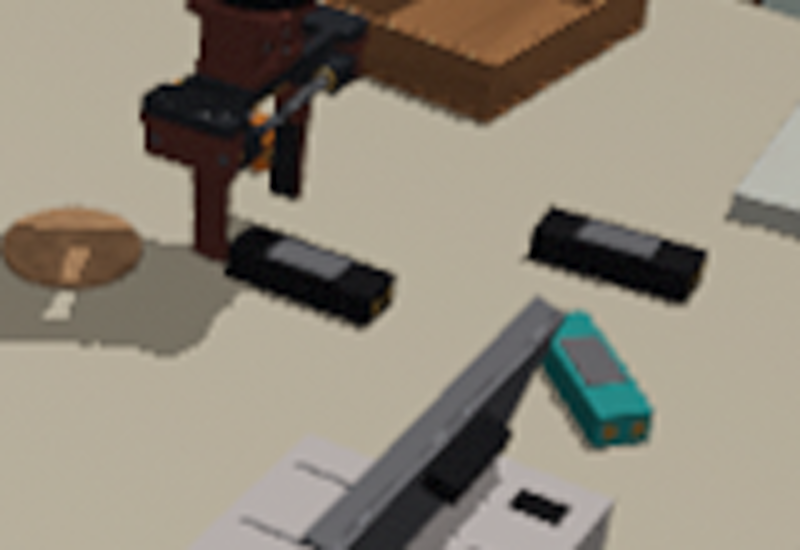

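>>> servo_tool(moves="0 0 -0.02 0 0 0; 0 0 -0.037 0 0 0; 0 0 -0.037 0 0 0; 0 0 -0.037 0 0 0")

```text
t: 9.28
ee_pos: [381.4, 251.7, 23.0]
orientation: [-1.566, -0.124, 0.121]
ft_force: [0.5, -0.1, 0.2]
width: 87.8
```

>>> servo_tool(moves="0 0 0 0 0 0; 0 0 0 0 0 0; 0 0 0 0 0 0; 0 0 0 0 0 0; 0 0 0 0 0 0; 0 0 0 0 0 0; 0 0 0 0 0 0; 0 0 0 0 0 0", hand=255)

```text
t: 10.28
ee_pos: [380.4, 251.5, 21.6]
orientation: [-1.567, -0.123, 0.123]
ft_force: [0.0, 2.1, -0.3]
width: 35.9
```

>>> servo_tool(moves="0 0 0.03 0 0 0; 0 0 0.06 0 0 0; 0.01 -0.02 0.08 0 0 0; 0.03 -0.05 0.08 0 0 0; 0.055 -0.09 0.08 0 0 0; 0.085 -0.137 0.08 0 0 0; 0.115 -0.184 0.08 0 0 0; 0.13 -0.21 0.08 0 0 0")

```text
t: 11.28
ee_pos: [511.5, 39.2, 101.6]
orientation: [-1.568, -0.122, 0.121]
ft_force: [0.1, 0.5, -2.1]
width: 35.6
```

>>> servo_tool(moves="0.02 -0.03 0 0 0 -0.9; 0.035 -0.055 -0.01 0 0 -0.9; 0.041 -0.064 -0.03 0 0 -0.9; 0.041 -0.064 -0.055 0 0 -0.9; 0.041 -0.064 -0.055 0 0 -0.9; 0.041 -0.064 -0.055 0 0 -0.9")

```text
t: 12.02
ee_pos: [551.4, -22.4, 47.0]
orientation: [-1.568, -0.111, 0.111]
ft_force: [-0.0, 0.0, -1.8]
width: 35.6
```

Run:
```python
from meas import *
o=ctrl.get_obs();print(o["ee_pos"],R.from_rotvec(o["orientation"]).as_matrix()[:,0],o["width"])
S=snap("scene","4");T=snap("top","4")
crop(S,270,160,420,290,5,"c8");crop(T,200,110,330,220,6,"c9")
```

```text
[551.42632198 -22.38895225  47.04236761] [ 9.90018292e-01  1.40938856e-01 -1.42375750e-04] 35.58482771980123
```

View pics/c8.png

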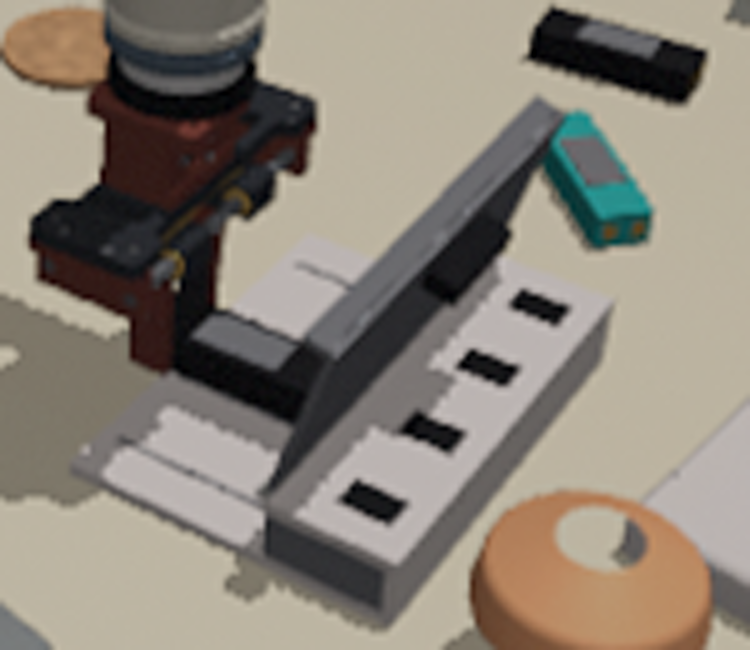

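View pics/c9.png

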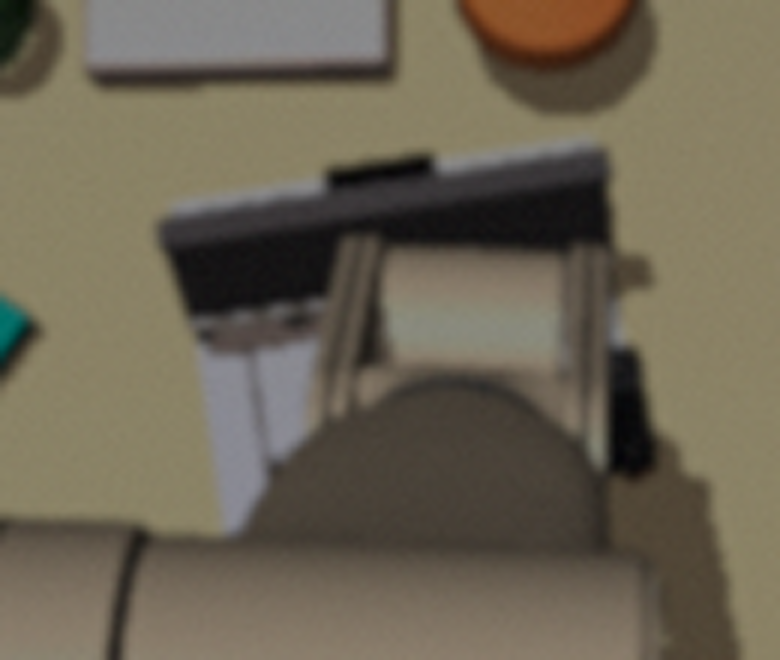

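Run:
```python
from dock import *
from scipy.ndimage import map_coordinates
a=np.radians(8.1);ex=np.array([np.cos(a),np.sin(a)]);ey=np.array([-ex[1],ex[0]]);c0=np.array([634.1,20.6])
for n in("top0","scene0","top2","scene2"):
    d=np.load(n+".npz"); g=cv2.cvtColor(d["pixels"],cv2.COLOR_RGB2GRAY).astype(float)
    for y0 in(-93,-31,31,93):
        r=[]
        for x in range(-70,0,5):
            t=np.arange(-14,14,.5); pts=np.c_[c0+x*ex+np.outer(y0+t,ey),np.full(len(t),8.)]
            uv=proj(d,pts); v=map_coordinates(g,[uv[:,1],uv[:,0]],order=1); v=np.median(v)-v; v[v<.4*v.max()]=0
            r.append((x,(v*t).sum()/v.sum()))
        r=np.array(r); p=np.polyfit(r[:,0],r[:,1],1); print(n,y0,"off",np.median(r[:,1]).round(2),"slope deg",np.degrees(p[0]).round(2), r[:,1].std().round(2))
```

```text
top0 -93 off 0.46 slope deg 0.14 0.31
top0 -31 off 0.47 slope deg 0.01 0.32
top0 31 off 0.29 slope deg 0.32 0.29
top0 93 off 0.28 slope deg 0.28 0.22
scene0 -93 off 3.03 slope deg -0.38 0.33
scene0 -31 off 3.19 slope deg 2.85 1.63
scene0 31 off 3.4 slope deg -4.48 3.37
scene0 93 off 3.86 slope deg -2.43 3.54
top2 -93 off -0.72 slope deg 7.24 5.54
top2 -31 off 4.63 slope deg -23.48 9.19
top2 31 off 8.25 slope deg -18.97 7.64
top2 93 off -10.39 slope deg -9.87 3.61
scene2 -93 off 3.04 slope deg -0.34 0.33
scene2 -31 off 3.21 slope deg 3.3 1.85
scene2 31 off 3.4 slope deg -6.06 4.15
scene2 93 off 2.84 slope deg -3.32 4.06
```

Run:
```python
from h import *
a=np.radians(8.1);ex=np.array([np.cos(a),np.sin(a)]);ey=np.array([-ex[1],ex[0]])
d=np.load("scene4.npz"); tcp=np.array([551.4,-22.4])
g=cv2.cvtColor(d["pixels"],cv2.COLOR_RGB2GRAY).astype(int)
m=np.zeros(g.shape,np.uint8); sub=g[218:238,300:336]; print(sub[::2,::2])
m[218:238,300:336]=(sub>70)
n,l,st,c=cv2.connectedComponentsWithStats(m)
for i in range(1,n):
    if st[i,4]>30:
        v,u=np.where(l==i); p=onz(d,u,v,51.4)[:,:2]-tcp; loc=p@np.c_[ex,ey]
        print(st[i],c[i],loc.mean(0),loc.min(0),loc.max(0))
```

```text
[[ 32  32  39  11  16  17  22 187 181 181 182 182 182 182 183 182 182 182]
 [ 34  34  27  14  15  16  21 191 184 183 182 182 182 182 182 182 182 184]
 [ 32  32  25  15  16  13  25  46 109 171 185 183 182 182 182 182 184 162]
 [ 30  35  23  17   9  48 109 108 106  79  59 163 186 183 182 184 163 105]
 [ 32  29  23  12  48 112 106 105 105 105 107  87  80 134 179 166 104 108]
 [ 33  33  22  13  18  57  93 107 106 106 106 105 106 103  71  62  77 106]
 [ 33  31  23  15  12  15  18  44  88 103 107 106 106 106  64  22  30  54]
 [ 30  30  18  11  11  11  14  11  19  26  76  96 109  76  24  23  25  33]
 [ 92  52  87  11  10  11   8   9   9  10  14  20  37  23  24  24  26  49]
 [120 120 121 110  85  37   9  10  10  13   9   8  12  21  26  25  35  49]]
[309 218  27  16 310] [323.1483871  224.27096774] [44.97611577 22.79606661] [ 8.47971578 -9.65394686] [82.86771347 64.30176152]
```

Run:
```python
from h import *
a=np.radians(8.1);ex=np.array([np.cos(a),np.sin(a)]);ey=np.array([-ex[1],ex[0]])
d=np.load("scene4.npz"); tcp=np.array([551.4,-22.4])
g=cv2.cvtColor(d["pixels"],cv2.COLOR_RGB2GRAY).astype(int)
m=np.zeros(g.shape,np.uint8); m[218:236,300:331]=(g[218:236,300:331]>62)&(g[218:236,300:331]<128)
m=cv2.morphologyEx(m,cv2.MORPH_OPEN,np.ones((3,3),np.uint8))
n,l,st,c=cv2.connectedComponentsWithStats(m)
for i in range(1,n):
    if st[i,4]>30:
        v,u=np.where(l==i); p=onz(d,u,v,51.4)[:,:2]-tcp; loc=p@np.c_[ex,ey]
        print(st[i],loc.mean(0),[ (k,np.median(loc[abs(loc[:,0]-k)<3,1]).round(1),np.ptp(loc[abs(loc[:,0]-k)<3,1]).round(1)) for k in (30,38,45,52)])
```

```text
[310 223  19  11 131] [43.49436789  4.23091596] [(30, np.float64(5.8), np.float64(27.0)), (38, np.float64(3.4), np.float64(27.4)), (45, np.float64(4.4), np.float64(25.4)), (52, np.float64(4.6), np.float64(28.8))]
```

>>> servo_tool(moves="0 0 -0.01 0 0 0; 0 0 -0.0165 0 0 0; 0 0 -0.0165 0 0 0")

```text
t: 12.5
ee_pos: [551.2, -22.4, 29.7]
orientation: [-1.568, -0.111, 0.111]
ft_force: [0.5, -1.0, -1.5]
width: 35.7
```

>>> servo_tool(moves="0.005 0.0007 0 0 0 0; 0.0099 0.0014 0 0 0 0; 0.0149 0.0021 0 0 0 0; 0.0198 0.0028 0 0 0 0; 0.0198 0.0028 0 0 0 0")

```text
t: 13.12
ee_pos: [571.8, -19.6, 30.2]
orientation: [-1.568, -0.111, 0.111]
ft_force: [0.1, -0.6, -1.4]
width: 35.9
```

>>> servo_tool(moves="0.005 0.0007 0 0 0 0; 0.0099 0.0014 0 0 0 0; 0.0149 0.0021 0 0 0 0; 0.0198 0.0028 0 0 0 0; 0.0248 0.0035 0 0 0 0; 0.0297 0.0042 0 0 0 0;0.0297 0.0042 0 0 0 0")

```text
t: 14.0
ee_pos: [601.4, -15.5, 30.2]
orientation: [-1.568, -0.111, 0.111]
ft_force: [0.7, 0.4, -2.2]
width: 35.8
```

>>> servo_tool(moves="0.005 0.0007 0 0 0 0; 0.0099 0.0014 0 0 0 0; 0.0149 0.0021 0 0 0 0; 0.0178 0.0025 0 0 0 0;0.0178 0.0025 0 0 0 0")

```text
t: 14.62
ee_pos: [619.0, -13.0, 30.2]
orientation: [-1.568, -0.111, 0.111]
ft_force: [0.3, 0.7, -2.1]
width: 35.6
```

Run:
```python
from meas import *
o=ctrl.get_obs();print(o["ee_pos"],o["width"])
S=snap("scene","5")
crop(S,270,140,420,290,5,"c10")
```

```text
[618.96813058 -12.96249522  30.18011844] 35.61841166669538
```

View pics/c10.png

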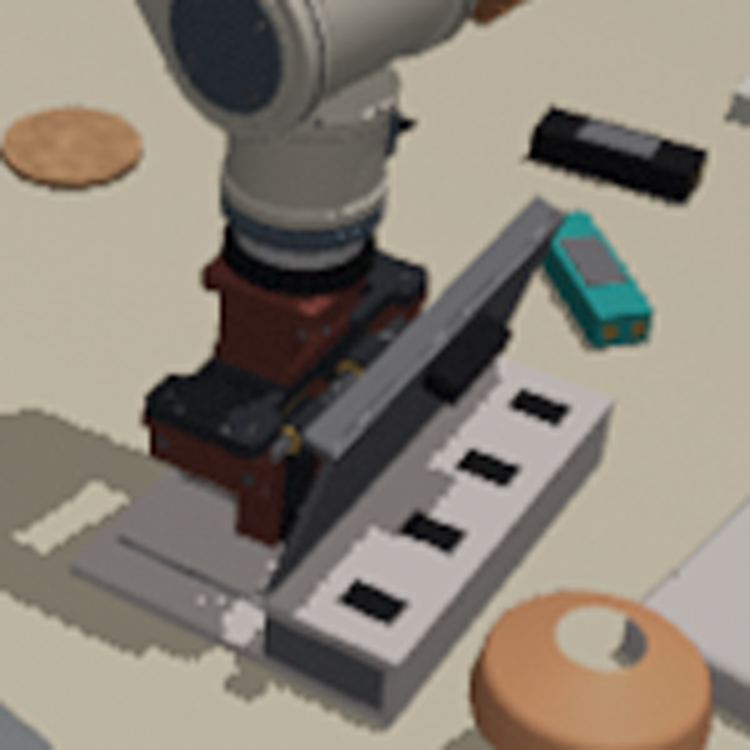

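>>> servo_tool(moves="0 0 0 0 0 0; 0 0 0 0 0 0; 0 0 0 0 0 0;0 0 0 0 0 0", hand=100)

```text
t: 15.18
ee_pos: [618.8, -13.0, 30.3]
orientation: [-1.568, -0.111, 0.111]
ft_force: [-0.1, 0.4, 0.5]
width: 53.3
```

>>> servo_tool(moves="-0.0099 -0.0014 0 0 0 0; -0.0248 -0.0035 0 0 0 0; -0.0396 -0.0056 0 0 0 0; -0.0446 -0.0063 0 0 0 0; -0.0446 -0.0063 0 0 0 0")

```text
t: 15.8
ee_pos: [573.8, -19.4, 30.3]
orientation: [-1.568, -0.111, 0.111]
ft_force: [0.0, -0.0, 0.1]
width: 53.4
```

>>> servo_tool(moves="0 0 0 0 0 0; 0 0 0 0 0 0; 0 0 0 0 0 0;0 0 0 0 0 0;0 0 0 0 0 0;0 0 0 0 0 0", hand=255)

```text
t: 16.55
ee_pos: [574.1, -19.3, 30.2]
orientation: [-1.568, -0.111, 0.111]
ft_force: [0.9, 0.5, 0.5]
width: 0.6
```

Run:
```python
from meas import *
o=ctrl.get_obs();print(o["ee_pos"],o["width"],o["ft_force"])
S=snap("scene","6")
crop(S,270,140,420,290,5,"c11")
packs(S)
```

```text
[574.13893672 -19.29894703  30.18320544] 0.6452633806198752 [0.86941347 0.45686307 0.52030873]
blob px [126.  39.] xy -1412.8 632.7 size 392 114 ang 76.8 z [15.9 26.9 37.3]
blob px [381. 115.] xy 313.6 730.8 size 181 68 ang -22.5 z [14.7 27.  37.6]
blob px [358. 131.] xy 291.4 576.8 size 205 82 ang -30.8 z [15.1 27.  38. ]
blob px [393. 171.] xy 559.0 416.4 size 110 41 ang 9.4 z [16.1 24.9 28.6]
blob px [496. 197.] xy 849.4 480.0 size 153 76 ang -17.5 z [15.3 26.  37.4]
blob px [250. 190.] xy 284.1 23.6 size 151 38 ang -16.8 z [15.4 18.8 20.9]
blob px [452. 228.] xy 839.6 250.4 size 75 34 ang 1.6 z [16.3 29.5 38.3]
blob px [319. 236.] xy 602.1 -17.1 size 73 36 ang 8.5 z [16.8 32.7 36.6]
blob px [337. 268.] xy 708.6 -92.4 size 66 7 ang 7.7 z [14.9 25.4 35.9]
blob px [331. 369.] xy 873.3 -300.7 size 157 15 ang 68.5 z [15.5 25.4 37.2]
```

View pics/c11.png

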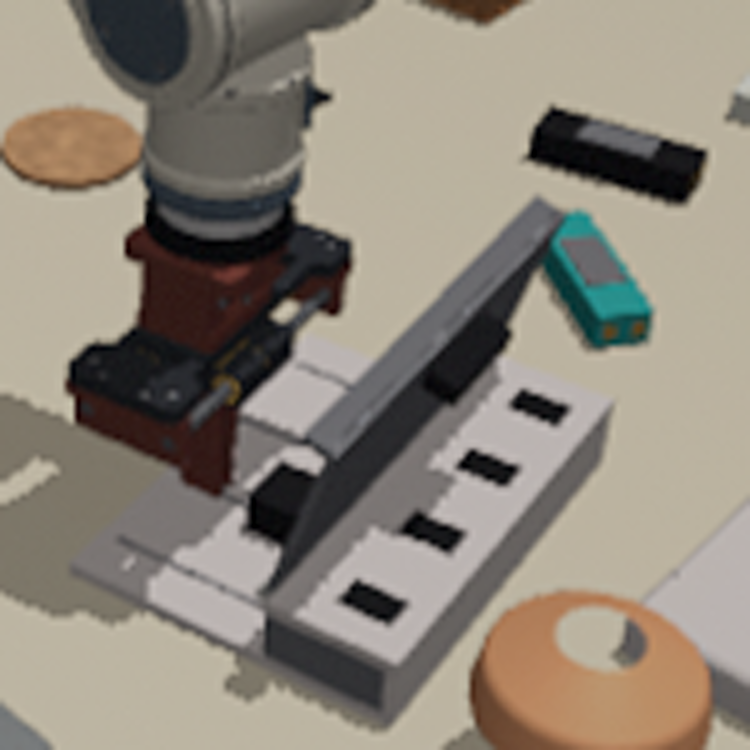

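>>> servo_tool(moves="0.0099 0.0014 0 0 0 0; 0.0178 0.0025 0 0 0 0; 0.0218 0.0031 0 0 0 0; 0.0257 0.0036 0 0 0 0; 0.0277 0.0039 0 0 0 0; 0.0297 0.0042 0 0 0 0; 0.0297 0.0042 0 0 0 0")

```text
t: 17.48
ee_pos: [604.0, -15.1, 30.2]
orientation: [-1.568, -0.111, 0.111]
ft_force: [-0.3, 0.5, 0.2]
width: 0.1
```

>>> servo_tool(moves="0.001 0.0001 0 0 0 0; 0.002 0.0003 0 0 0 0; 0.002 0.0003 0 0 0 0")

```text
t: 17.85
ee_pos: [605.9, -14.8, 30.2]
orientation: [-1.568, -0.111, 0.111]
ft_force: [-1.0, 0.7, 0.2]
width: 0.5
```

>>> servo_tool(moves="0.001 0.0001 0 0 0 0; 0.002 0.0003 0 0 0 0; 0.002 0.0003 0 0 0 0")

```text
t: 18.23
ee_pos: [608.1, -14.5, 30.2]
orientation: [-1.568, -0.111, 0.111]
ft_force: [-0.6, 0.2, 0.8]
width: 0.4
```

>>> servo_tool(moves="0.001 0.0001 0 0 0 0; 0.002 0.0003 0 0 0 0; 0.002 0.0003 0 0 0 0")

```text
t: 18.6
ee_pos: [609.5, -14.2, 30.1]
orientation: [-1.568, -0.11, 0.112]
ft_force: [-3.0, -0.0, 1.4]
width: 0.6
```

>>> servo_tool(moves="0.001 0.0001 0 0 0 0; 0.002 0.0003 0 0 0 0; 0.002 0.0003 0 0 0 0")

```text
t: 18.98
ee_pos: [609.5, -14.2, 29.9]
orientation: [-1.568, -0.107, 0.115]
ft_force: [-9.0, -2.1, 7.2]
width: 0.4
```

>>> servo_tool(moves="-0.01 -0.0014 0 0 0 0; -0.04 -0.0056 0 0 0 0; -0.06 -0.0085 0.02 0 0 0; -0.07 0 0.06 0 0 0; -0.08 0.03 0.09 0 0 0; -0.084 0.08 0.09 0 0 0;-0.088 0.13 0.09 0 0 0;-0.09 0.18 0.09 0 0 0", hand=0)

```text
t: 19.98
ee_pos: [522.0, 167.8, 120.7]
orientation: [-1.567, -0.112, 0.109]
ft_force: [-0.5, -0.3, 0.7]
width: 76.5
```

Run:
```python
from meas import *
o=ctrl.get_obs();print(o["ee_pos"],o["width"],o["ft_force"])
S=snap("scene","7");T=snap("top","7")
crop(S,270,140,420,290,5,"c12")
packs(S);print();packs(T)
```

```text
[522.04677562 167.76685833 120.66209316] 76.48606131343655 [-0.53451328 -0.34379798  0.65516702]
blob px [128.  39.] xy -1407.6 636.6 size 392 115 ang 79.8 z [14.4 25.8 37.4]
blob px [250.  52.] xy -704.7 946.6 size 385 191 ang -54.3 z [15.7 26.1 36.7]
blob px [380. 120.] xy 306.1 639.2 size 232 160 ang -88.7 z [15.9 27.6 37.2]
blob px [393. 171.] xy 559.3 415.9 size 110 41 ang 11.2 z [15.  24.5 27.9]
blob px [497. 197.] xy 849.4 480.0 size 153 77 ang -17.2 z [14.6 26.8 37.7]
blob px [250. 190.] xy 284.0 24.3 size 151 41 ang -16.6 z [15.9 18.9 21.3]
blob px [453. 228.] xy 840.0 251.1 size 76 36 ang 2.0 z [15.6 29.5 38.5]
blob px [335. 263.] xy 666.8 -57.2 size 156 48 ang -39.5 z [15.3 27.9 36.4]
blob px [332. 369.] xy 872.9 -300.8 size 156 14 ang 68.9 z [14.5 25.8 37.3]

blob px [134. 117.] xy 836.8 481.1 size 145 74 ang -24.7 z [15.1 27.4 37.9]
blob px [357.  99.] xy 861.6 -295.9 size 158 12 ang 72.4 z [16.5 27.1 38. ]
blob px [271. 159.] xy 636.8 19.6 size 239 46 ang -81.1 z [18.2 31.2 36. ]
blob px [485. 201.] xy 498.0 -719.3 size 197 143 ang -0.5 z [15.8 27.1 37.9]
blob px [153. 192.] xy 554.3 417.7 size 109 39 ang 11.1 z [19.5 24.3 28.8]
blob px [112. 254.] xy 357.1 554.9 size 124 62 ang 48.1 z [14.2 23.2 37.1]
blob px [ 53. 268.] xy 300.0 737.5 size 150 21 ang -0.9 z [14.5 25.6 37.2]
blob px [269. 268.] xy 281.3 25.4 size 150 42 ang -16.9 z [13.5 16.9 20.7]
```

View pics/c12.png

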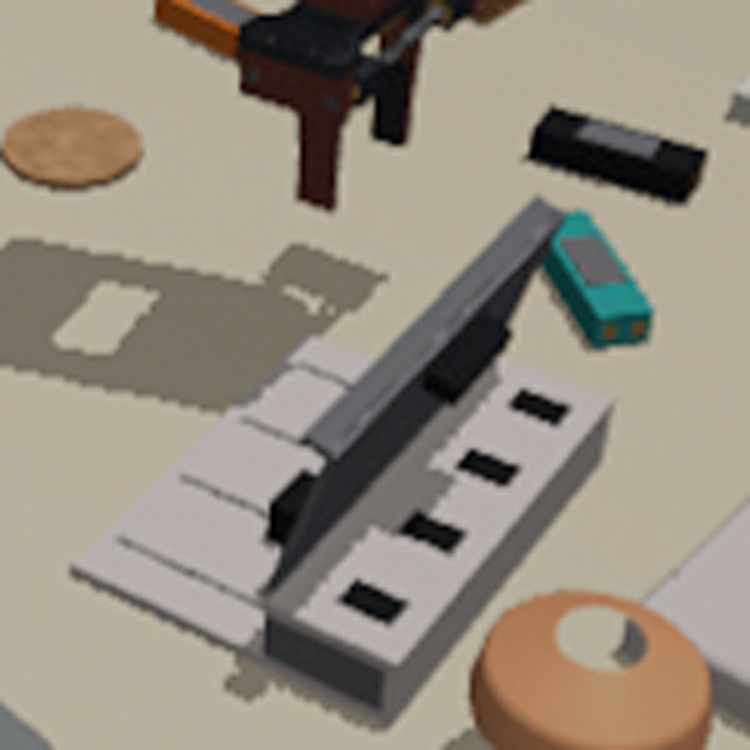

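View pics/top7.png

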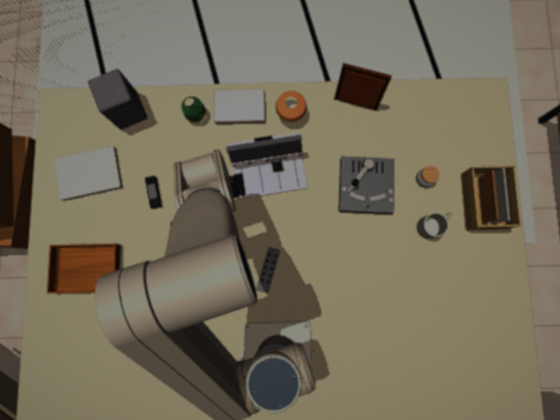

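>>> servo_tool(moves="0 0.04 0 0 0 1; 0 0.09 0 0 0 2; 0 0.14 0 0 0 2.6; -0.003 0.19 0 0 0 2.6; -0.0075 0.23 -0.02 0 0 2.6; -0.0075 0.243 -0.05 0 0 2.6; -0.0075 0.243 -0.06 0 0 2.6;-0.0075 0.243 -0.06 0 0 2.6")

```text
t: 21.08
ee_pos: [514.2, 407.8, 59.5]
orientation: [-1.567, -0.145, 0.147]
ft_force: [0.0, 0.5, 0.3]
width: 87.8
```

Run:
```python
from meas import *
o=ctrl.get_obs();print(o["ee_pos"],o["width"],o["ft_force"])
S=snap("scene","8")
crop(S,320,110,470,220,5,"c13")
packs(S)
```

```text
[514.18122317 407.7601914   59.5428236 ] 87.77905568949211 [0.03136978 0.48832516 0.31662054]
blob px [128.  39.] xy -1414.6 636.6 size 393 112 ang 78.3 z [15.4 25.8 37.2]
blob px [248.  52.] xy -706.6 938.2 size 383 205 ang -54.1 z [15.3 25.8 36.5]
blob px [532. 104.] xy 714.5 1239.5 size 90 22 ang 2.2 z [18.4 30.7 38.2]
blob px [354. 123.] xy 297.1 637.8 size 228 153 ang 89.3 z [15.8 26.9 37.6]
blob px [391. 169.] xy 559.1 418.3 size 109 44 ang 9.5 z [14.7 24.5 28. ]
blob px [496. 197.] xy 849.6 480.5 size 154 78 ang -17.2 z [14.6 26.5 37.1]
blob px [249. 189.] xy 282.6 25.8 size 152 41 ang -18.2 z [15.6 18.9 21.1]
blob px [453. 228.] xy 840.9 250.1 size 76 35 ang 3.1 z [15.7 29.7 38.8]
blob px [335. 262.] xy 668.1 -58.5 size 152 48 ang -39.4 z [15.8 28.3 37. ]
blob px [332. 369.] xy 868.9 -298.4 size 157 15 ang 72.5 z [15.1 26.  36.7]
```

View pics/c13.png

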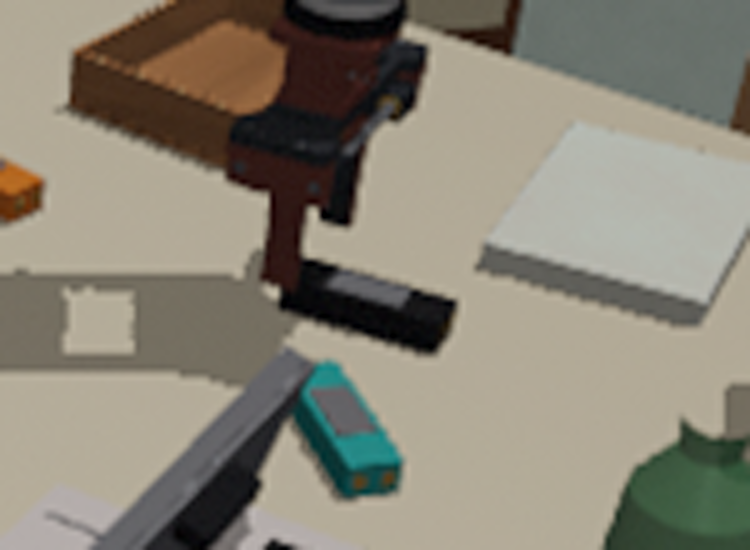

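The black pack (c13 about (370,305)) is astride between the open fingers at its near end; the turquoise look-alike is clear. Descend and grip.

>>> servo_tool(moves="0 0 -0.02 0 0 0; 0 0 -0.0385 0 0 0; 0 0 -0.0385 0 0 0; 0 0 -0.0385 0 0 0")

```text
t: 21.62
ee_pos: [514.0, 408.7, 20.8]
orientation: [-1.567, -0.146, 0.147]
ft_force: [-0.4, 0.1, 0.9]
width: 87.7
```

>>> servo_tool(moves="0 0 0 0 0 0; 0 0 0 0 0 0; 0 0 0 0 0 0; 0 0 0 0 0 0; 0 0 0 0 0 0; 0 0 0 0 0 0; 0 0 0 0 0 0; 0 0 0 0 0 0", hand=255)

```text
t: 22.62
ee_pos: [514.3, 409.2, 21.7]
orientation: [-1.566, -0.147, 0.146]
ft_force: [-1.2, -0.3, 0.0]
width: 36.5
```

>>> servo_tool(moves="0 0 0.03 0 0 0; 0 0 0.06 0 0 0; 0 -0.02 0.08 0 0 0; 0 -0.05 0.08 0 0 0; 0 -0.095 0.08 0 0 -1; 0.005 -0.14 0.08 0 0 -2; 0.01 -0.185 0.08 0 0 -2.6; 0.015 -0.22 0.08 0 0 -2.6")

```text
t: 23.62
ee_pos: [528.9, 187.2, 101.4]
orientation: [-1.568, -0.11, 0.111]
ft_force: [0.3, 0.2, -1.7]
width: 36.3
```

>>> servo_tool(moves="0.001 -0.03 0 0 0 0; 0.002 -0.06 0 0 0 0; 0.0046 -0.08 -0.01 0 0 0; 0.0046 -0.089 -0.03 0 0 0; 0.0046 -0.089 -0.055 0 0 0; 0.0046 -0.089 -0.055 0 0 0")

```text
t: 24.38
ee_pos: [532.4, 99.8, 44.6]
orientation: [-1.568, -0.107, 0.114]
ft_force: [0.4, 0.8, -1.5]
width: 36.2
```

Run:
```python
from meas import *
o=ctrl.get_obs();print(o["ee_pos"],R.from_rotvec(o["orientation"]).as_matrix()[:,0],o["width"],o["ft_force"])
S=snap("scene","9")
crop(S,270,140,420,290,5,"c14")
```

```text
[532.35813369  99.7534322   44.62814611] [ 0.99005207  0.14063386 -0.00436131] 36.168112340247035 [ 0.39461939  0.79661098 -1.45096588]
```

View pics/c14.png

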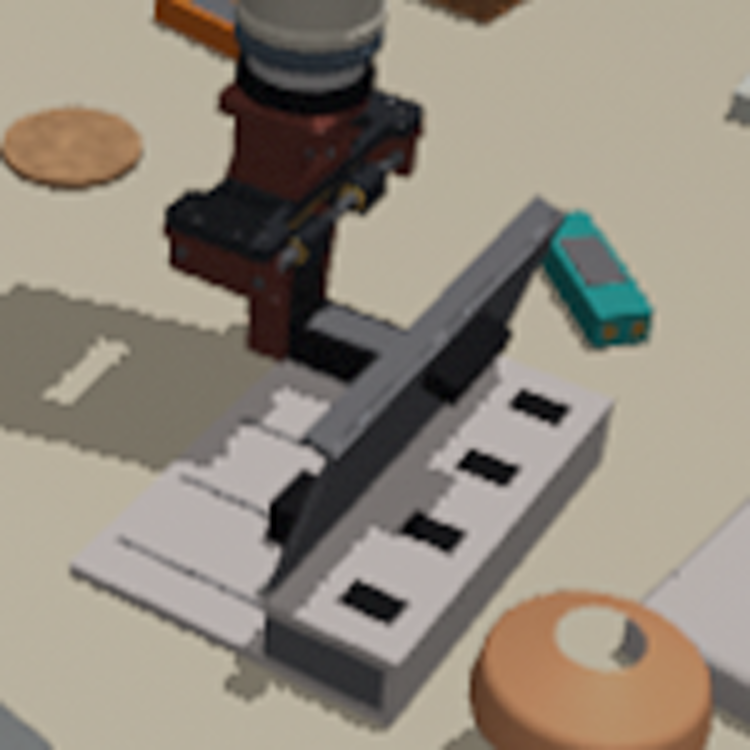

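>>> servo_tool(moves="0 0 0 0 0 0; 0 0 -0.01 0 0 0; 0 0 -0.0165 0 0 0; 0 0 -0.0165 0 0 0")

```text
t: 24.92
ee_pos: [533.8, 100.2, 29.8]
orientation: [-1.568, -0.111, 0.111]
ft_force: [1.0, 0.4, -1.6]
width: 35.9
```

>>> servo_tool(moves="0.005 0.0007 0 0 0 0; 0.0099 0.0014 0 0 0 0; 0.0149 0.0021 0 0 0 0; 0.0198 0.0028 0 0 0 0; 0.0198 0.0028 0 0 0 0")

```text
t: 25.55
ee_pos: [554.2, 102.9, 30.2]
orientation: [-1.568, -0.111, 0.11]
ft_force: [-0.2, 0.8, -2.2]
width: 36.1
```

>>> servo_tool(moves="0.005 0.0007 0 0 0 0; 0.0099 0.0014 0 0 0 0; 0.0149 0.0021 0 0 0 0; 0.0198 0.0028 0 0 0 0; 0.0248 0.0035 0 0 0 0; 0.0297 0.0042 0 0 0 0;0.0297 0.0042 0 0 0 0")

```text
t: 26.42
ee_pos: [583.9, 107.2, 30.2]
orientation: [-1.568, -0.111, 0.111]
ft_force: [0.1, 1.5, -2.6]
width: 35.8
```

>>> servo_tool(moves="0.005 0.0007 0 0 0 0; 0.0099 0.0014 0 0 0 0; 0.0149 0.0021 0 0 0 0; 0.0178 0.0025 0 0 0 0;0.0178 0.0025 0 0 0 0")

```text
t: 27.05
ee_pos: [601.5, 109.6, 30.2]
orientation: [-1.568, -0.111, 0.111]
ft_force: [-0.8, 0.2, -2.1]
width: 36.0
```

Smooth again. Release, retreat, close, push.

>>> servo_tool(moves="0 0 0 0 0 0; 0 0 0 0 0 0; 0 0 0 0 0 0;0 0 0 0 0 0", hand=100)

```text
t: 27.55
ee_pos: [601.3, 109.6, 30.3]
orientation: [-1.568, -0.111, 0.111]
ft_force: [0.1, -0.2, -0.4]
width: 53.2
```

>>> servo_tool(moves="-0.0099 -0.0014 0 0 0 0; -0.0248 -0.0035 0 0 0 0; -0.0396 -0.0056 0 0 0 0; -0.0446 -0.0063 0 0 0 0; -0.0446 -0.0063 0 0 0 0")

```text
t: 28.18
ee_pos: [556.3, 103.3, 30.3]
orientation: [-1.568, -0.111, 0.111]
ft_force: [0.4, 0.3, -1.2]
width: 53.6
```

>>> servo_tool(moves="0 0 0 0 0 0; 0 0 0 0 0 0; 0 0 0 0 0 0;0 0 0 0 0 0;0 0 0 0 0 0;0 0 0 0 0 0", hand=255)

```text
t: 28.92
ee_pos: [556.6, 103.3, 30.2]
orientation: [-1.568, -0.111, 0.111]
ft_force: [-0.4, -0.4, -0.4]
width: 0.6
```

>>> servo_tool(moves="0.0099 0.0014 0 0 0 0; 0.0178 0.0025 0 0 0 0; 0.0218 0.0031 0 0 0 0; 0.0257 0.0036 0 0 0 0; 0.0277 0.0039 0 0 0 0; 0.0297 0.0042 0 0 0 0; 0.0317 0.0045 0 0 0 0; 0.0327 0.0047 0 0 0 0")

```text
t: 29.92
ee_pos: [589.4, 108.0, 30.1]
orientation: [-1.568, -0.111, 0.111]
ft_force: [-0.4, -0.4, -0.3]
width: 0.3
```

>>> servo_tool(moves="0.001 0.0001 0 0 0 0; 0.002 0.0003 0 0 0 0; 0.002 0.0003 0 0 0 0")

```text
t: 30.3
ee_pos: [591.5, 108.3, 30.2]
orientation: [-1.568, -0.111, 0.111]
ft_force: [-0.4, -1.0, -0.3]
width: 0.7
```

>>> servo_tool(moves="0.001 0.0001 0 0 0 0; 0.002 0.0003 0 0 0 0; 0.002 0.0003 0 0 0 0")

```text
t: 30.68
ee_pos: [592.2, 108.4, 30.1]
orientation: [-1.568, -0.109, 0.113]
ft_force: [-5.1, 0.1, 3.7]
width: 0.6
```

>>> servo_tool(moves="-0.01 -0.0014 0 0 0 0; -0.04 -0.0056 0 0 0 0; -0.05 -0.0056 0.04 0 0 0; -0.05 -0.0056 0.09 0 0 0; -0.05 -0.0056 0.15 0 0 0; -0.05 -0.0056 0.21 0 0 0;  -0.05 -0.0056 0.21 0 0 0")

```text
t: 31.55
ee_pos: [546.2, 103.5, 245.4]
orientation: [-1.567, -0.119, 0.102]
ft_force: [-0.2, -0.2, -0.3]
width: 0.3
```

Run:
```python
from meas import *
o=ctrl.get_obs();print(o["ee_pos"],o["width"],o["ft_force"])
S=snap("scene","10");T=snap("top","10")
P=cloud(S)
for (u,v) in [(388,272),(388,278),(384,268),(456,205),(456,215)]: print(P[v,u].round())
crop(S,270,140,420,290,5,"c15")
packs(S);packs(T)
```

```text
[546.20847203 103.49598434 245.3798535 ] 0.3310710917691364 [-0.16477211 -0.2104933  -0.33445971]
[793.  21.  -0.]
[845. -86.  96.]
[779.  25.   1.]
[836. 253. 104.]
[846. 243.  82.]
blob px [127.  39.] xy -1411.2 634.7 size 392 97 ang 79.3 z [14.8 25.5 36.9]
blob px [250.  52.] xy -702.6 944.3 size 379 191 ang -54.0 z [14.4 25.9 37. ]
blob px [372. 124.] xy 303.8 640.5 size 234 163 ang -89.7 z [15.1 26.2 37.2]
blob px [496. 197.] xy 848.2 479.7 size 156 80 ang -18.5 z [15.2 26.7 37.1]
blob px [251. 191.] xy 286.8 22.9 size 146 38 ang -16.7 z [15.7 18.7 21. ]
blob px [453. 228.] xy 839.5 249.2 size 75 32 ang -0.7 z [16.2 29.8 37.9]
blob px [326. 239.] xy 616.5 -8.6 size 41 38 ang 4.6 z [18.5 33.6 36.1]
blob px [337. 268.] xy 708.8 -91.6 size 68 6 ang 8.1 z [14.4 25.9 36.6]
blob px [332. 369.] xy 873.2 -301.0 size 156 15 ang 68.6 z [15.2 26.  37.4]
blob px [134. 116.] xy 837.0 481.7 size 145 71 ang -25.0 z [16.1 26.9 38.3]
blob px [357.  99.] xy 863.6 -296.2 size 159 14 ang 72.0 z [16.3 26.7 37.7]
blob px [278. 162.] xy 633.2 -37.7 size 127 72 ang -80.7 z [22.8 32.4 36.5]
blob px [484. 201.] xy 497.8 -719.4 size 198 144 ang -0.4 z [16.1 27.9 37.9]
blob px [431. 226.] xy 410.4 -522.6 size 78 74 ang -87.4 z [14.4 25.8 37.1]
blob px [ 79. 265.] xy 299.4 636.2 size 223 155 ang 89.4 z [14.1 25.3 36.8]
blob px [271. 262.] xy 289.6 22.0 size 131 40 ang -16.3 z [13.5 17.  21.2]
```

View pics/c15.png

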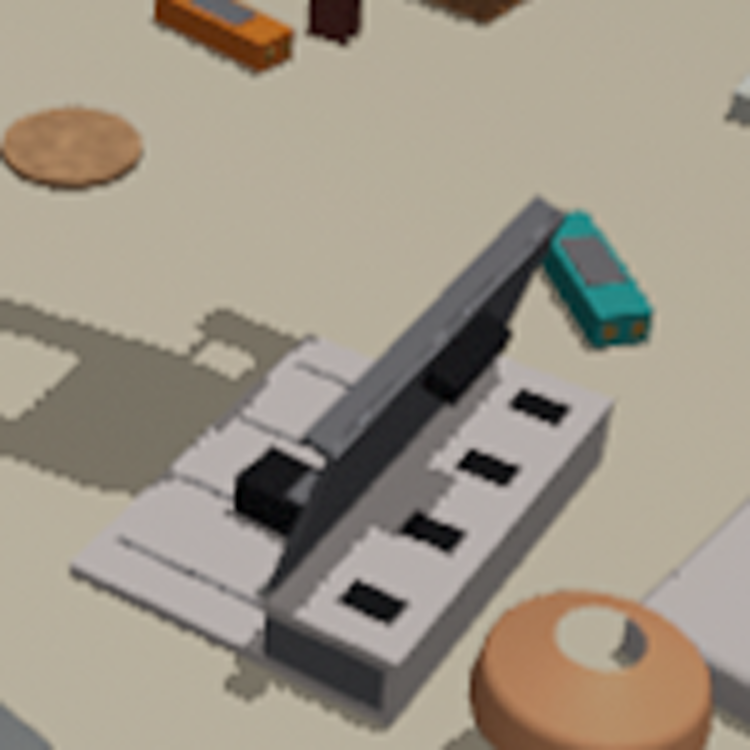

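View pics/top10.png

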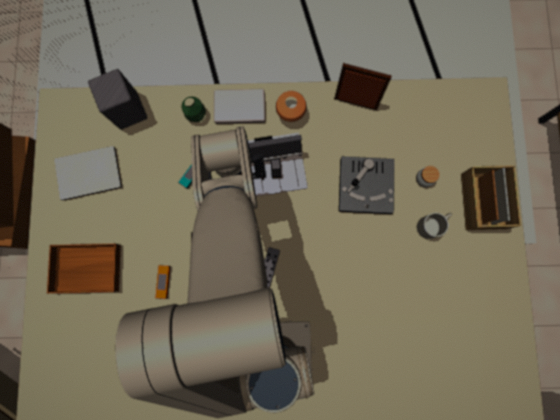

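Run:
```python
from meas import *
T=np.load("top10.npz"); crop(T,220,120,330,210,7,"c16")
P=cloud(T)
for p in [(259,167),(259,170),(277,166),(277,172)]: print(p,P[p[1],p[0]].round(),T["pixels"][p[1],p[0]])
```

```text
(259, 167) [549.  30. 344.] [10 10 12]
(259, 170) [540.  30. 344.] [7 7 8]
(277, 166) [631. -11.  31.] [75 72 73]
(277, 172) [609. -11.  35.] [18 15 16]
```

View pics/c16.png

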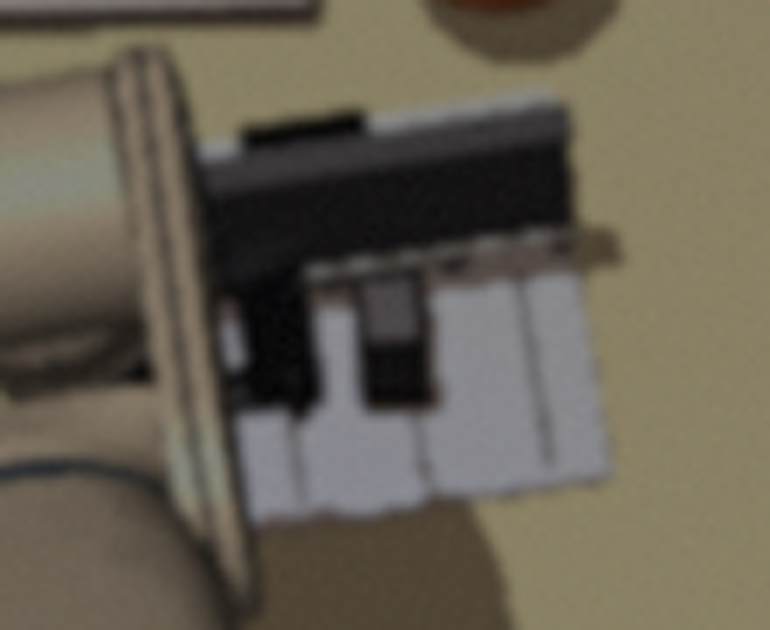

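>>> servo_tool(moves="0 -0.03 -0.02 0 0 0; 0 -0.07 -0.05 0 0 0; 0 -0.11 -0.1 0 0 0; 0 -0.1245 -0.15 0 0 0; 0 -0.1245 -0.19 0 0 0; 0 -0.1245 -0.21 0 0 0; 0.005 -0.1235 -0.21 0 0 0")

```text
t: 32.52
ee_pos: [544.2, -20.6, 27.4]
orientation: [-1.567, -0.104, 0.117]
ft_force: [-1.3, 0.0, 2.5]
width: 0.5
```

Run:
```python
from meas import *
o=ctrl.get_obs();print(o["ee_pos"],o["width"],o["ft_force"])
S=snap("scene","11")
crop(S,270,140,420,290,5,"c17")
packs(S)
```

```text
[544.24961621 -20.63901214  27.43214389] 0.5103641842900523 [-1.28738581  0.01813483  2.47802905]
blob px [127.  39.] xy -1412.5 635.5 size 389 105 ang 78.7 z [14.7 27.1 37.3]
blob px [366. 123.] xy 302.9 639.6 size 237 165 ang -89.8 z [15.2 27.  37.6]
blob px [496. 197.] xy 849.4 480.0 size 154 76 ang -18.0 z [14.7 25.5 37.5]
blob px [250. 190.] xy 283.4 24.1 size 151 38 ang -17.0 z [15.1 18.5 20.9]
blob px [452. 228.] xy 839.7 249.9 size 75 31 ang 0.5 z [17.1 30.3 38.3]
blob px [324. 238.] xy 617.2 -8.4 size 41 37 ang 6.0 z [18.2 33.1 35.9]
blob px [336. 268.] xy 708.2 -91.9 size 66 7 ang 9.1 z [15.8 26.3 36.6]
blob px [332. 369.] xy 869.5 -299.2 size 156 15 ang 72.0 z [14.9 25.7 37.4]
```

View pics/c17.png

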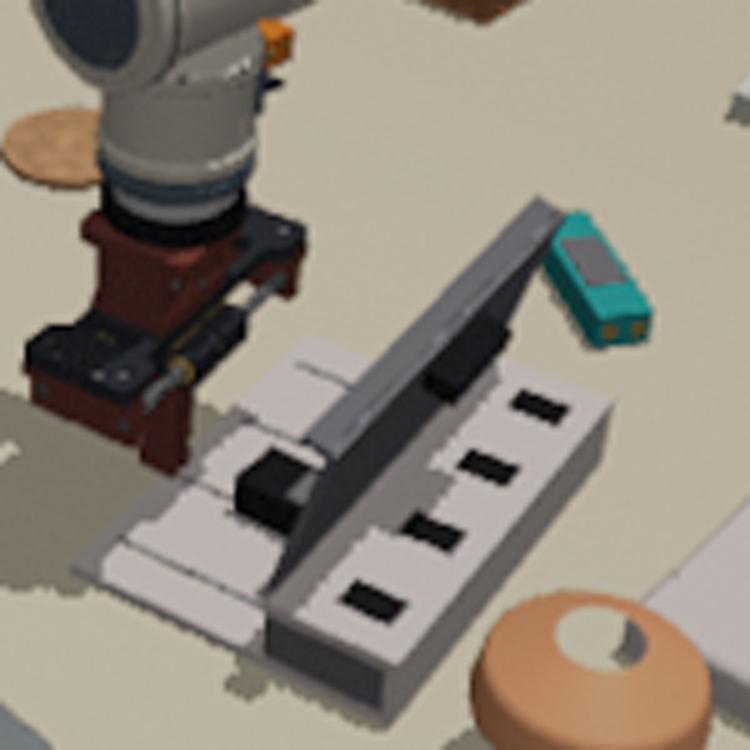

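>>> servo_tool(moves="0.002 -0.0022 0.0005 0 0 0; 0.015 -0.0004 0.0005 0 0 0; 0.025 0.001 0.0005 0 0 0; 0.033 0.0022 0.0005 0 0 0; 0.041 0.0033 0.0005 0 0 0; 0.047 0.0042 0.0005 0 0 0; 0.053 0.005 0.0005 0 0 0; 0.058 0.0057 0.0005 0 0 0")

```text
t: 33.58
ee_pos: [601.0, -16.1, 29.6]
orientation: [-1.568, -0.102, 0.12]
ft_force: [-7.3, -4.3, 1.5]
width: 0.3
```

>>> servo_tool(moves="0.001 0.0001 0 0 0 0; 0.002 0.0003 0 0 0 0; 0.002 0.0003 0 0 0 0")

```text
t: 33.95
ee_pos: [608.1, -14.5, 30.6]
orientation: [-1.568, -0.111, 0.112]
ft_force: [-2.6, -2.3, -0.6]
width: 0.3
```

>>> servo_tool(moves="0.001 0.0001 0 0 0 0; 0.002 0.0003 0 0 0 0; 0.002 0.0003 0 0 0 0")

```text
t: 34.33
ee_pos: [608.2, -14.5, 30.5]
orientation: [-1.568, -0.107, 0.114]
ft_force: [-8.2, -4.1, 6.1]
width: 0.4
```

>>> servo_tool(moves="0.001 0.0001 0 0 0 0; 0.002 0.0003 0 0 0 0; 0.002 0.0003 0 0 0 0; 0.002 0.0003 0 0 0 0")

```text
t: 34.83
ee_pos: [608.4, -14.3, 30.4]
orientation: [-1.568, -0.105, 0.117]
ft_force: [-13.9, -5.6, 9.3]
width: 0.7
```

>>> servo_tool(moves="-0.004 -0.0005 0 0 0 0; -0.014 -0.002 0 0 0 0; -0.04 -0.0056 0 0 0 0; -0.06 -0.0056 0.03 0 0 0; -0.07 -0.0056 0.08 0 0 0; -0.07 -0.0056 0.14 0 0 0; -0.07 -0.0056 0.2 0 0 0;  -0.07 -0.0056 0.21 0 0 0")

```text
t: 35.83
ee_pos: [544.9, -19.4, 245.4]
orientation: [-1.569, -0.119, 0.104]
ft_force: [0.1, 0.2, -0.3]
width: 0.6
```

Run:
```python
from meas import *
o=ctrl.get_obs();print(o["ee_pos"],o["width"],o["ft_force"])
S=snap("scene","12");T=snap("top","12")
crop(S,270,140,420,290,4,"c18");crop(T,220,120,330,210,6,"c19")
a=cv2.imread("pics/c18.png");b=cv2.imread("pics/c19.png"); print(a.shape,b.shape)
P=cloud(T);a=np.radians(8.1);ex=np.array([np.cos(a),np.sin(a)]);ey=np.array([-ex[1],ex[0]])
loc=(P[...,:2]-[634.1,20.6])@np.c_[ex,ey]; im=T["pixels"]
for y0 in(-93,-31,31,93):
    m=(abs(loc[...,1]-y0)<24)&(loc[...,0]<12)&(loc[...,0]>-90)&(P[...,2]>18)&(P[...,2]<45)&(im.max(2)<80)
    print(y0,m.sum(),loc[m].min(0) if m.any() else 0, np.percentile(loc[m][:,1],[5,95]) if m.any() else 0)
```

```text
[544.86070064 -19.42366679 245.44412082] 0.6496839479284569 [ 0.14678384  0.18116913 -0.34941736]
(600, 600, 3) (540, 660, 3)
-93 0 0 0
-31 0 0 0
31 0 0 0
93 61 [-19.7762128   83.79673344] [ 87.88652536 108.08572759]
```

View pics/c18.png

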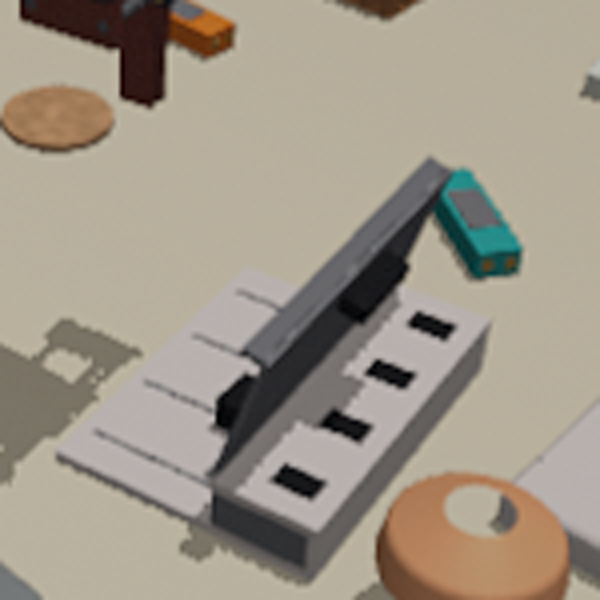

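View pics/c19.png

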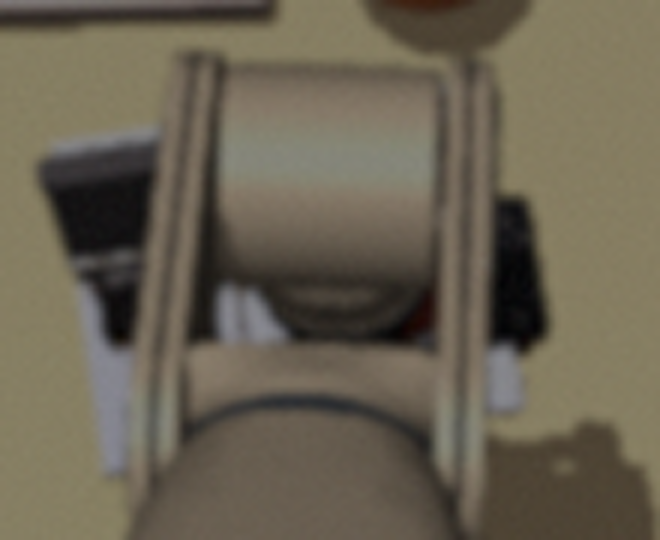

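>>> servo_tool(moves="0.01 0.02 0 0 0 0; 0.03 0.04 0 0 0 0; 0.06 0.06 0 0 0 0; 0.1 0.08 0 0 0 0; 0.14 0.095 0 0 0 0; 0.164 0.101 0 0 0 0; 0.164 0.101 0 0 0 0; 0.164 0.101 0 0 0 0")

```text
t: 36.92
ee_pos: [705.0, 82.0, 238.6]
orientation: [-1.568, -0.108, 0.114]
ft_force: [-0.3, -0.3, 0.4]
width: 0.7
```

>>> servo_tool(moves="0 0 -0.03 0 0 0; 0 0 -0.07 0 0 0; 0 0 -0.1 0 0 0; 0 0 -0.1 0 0 0")

```text
t: 37.42
ee_pos: [703.4, 81.2, 137.9]
orientation: [-1.568, -0.106, 0.116]
ft_force: [0.2, -0.1, 0.4]
width: 0.5
```

Run:
```python
from meas import *
o=ctrl.get_obs();print(o["ee_pos"],o["width"],o["ft_force"])
S=snap("scene","13")
crop(S,250,90,450,290,4,"c20")
```

```text
[703.43296566  81.15777796 137.88334494] 0.5296498533684305 [ 0.20068449 -0.10414213  0.40379058]
```

View pics/c20.png

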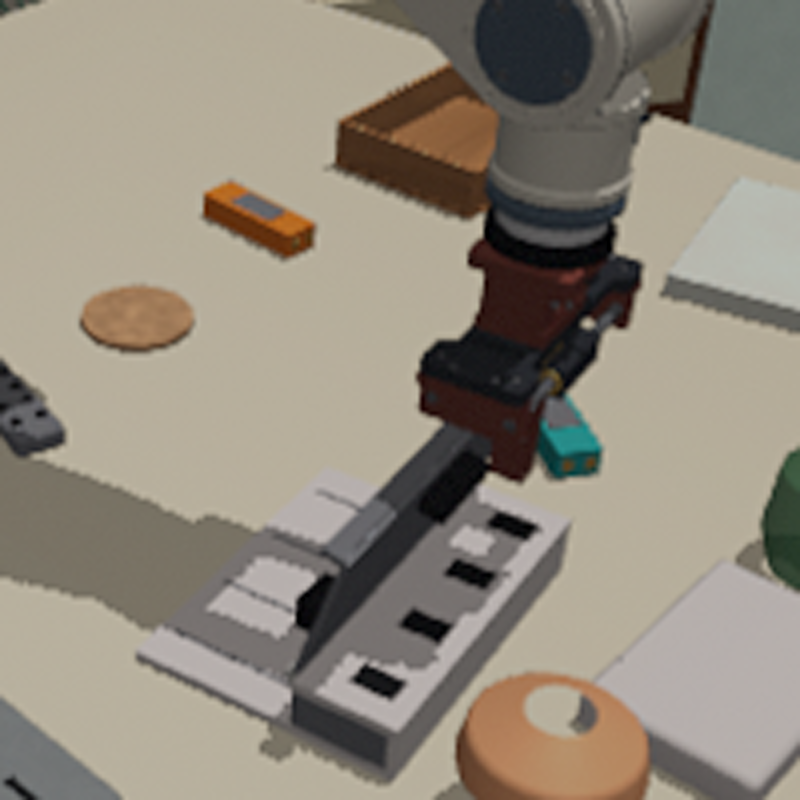

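>>> servo_tool(moves="-0.0059 -0.0008 0 0 0 0; -0.0109 -0.0015 0 0 0 0; -0.0158 -0.0023 0 0 0 0; -0.0208 -0.003 0 0 0 0; -0.0257 -0.0037 0 0 0 0; -0.0297 -0.0042 0 0 0 0")

```text
t: 38.22
ee_pos: [676.4, 77.2, 140.8]
orientation: [-1.568, -0.111, 0.111]
ft_force: [1.5, 0.1, 1.0]
width: 0.5
```

>>> servo_tool(moves="-0.0059 -0.0008 0 0 0 0; -0.0119 -0.0017 0 0 0 0; -0.0178 -0.0025 0 0 0 0; -0.0238 -0.0034 0 0 0 0; -0.0297 -0.0042 0 0 0 0; -0.0297 -0.0042 0 0 0 0")

```text
t: 38.98
ee_pos: [645.9, 73.0, 140.4]
orientation: [-1.568, -0.109, 0.112]
ft_force: [-0.7, 0.4, 0.3]
width: 0.5
```

Run:
```python
from meas import *
o=ctrl.get_obs();print(o["ee_pos"],o["width"],o["ft_force"])
S=snap("scene","14")
crop(S,250,90,450,290,4,"c21")
```

```text
[645.87639832  72.97517199 140.40503611] 0.5423733849854123 [-0.73257739  0.36339361  0.27542512]
```

View pics/c21.png

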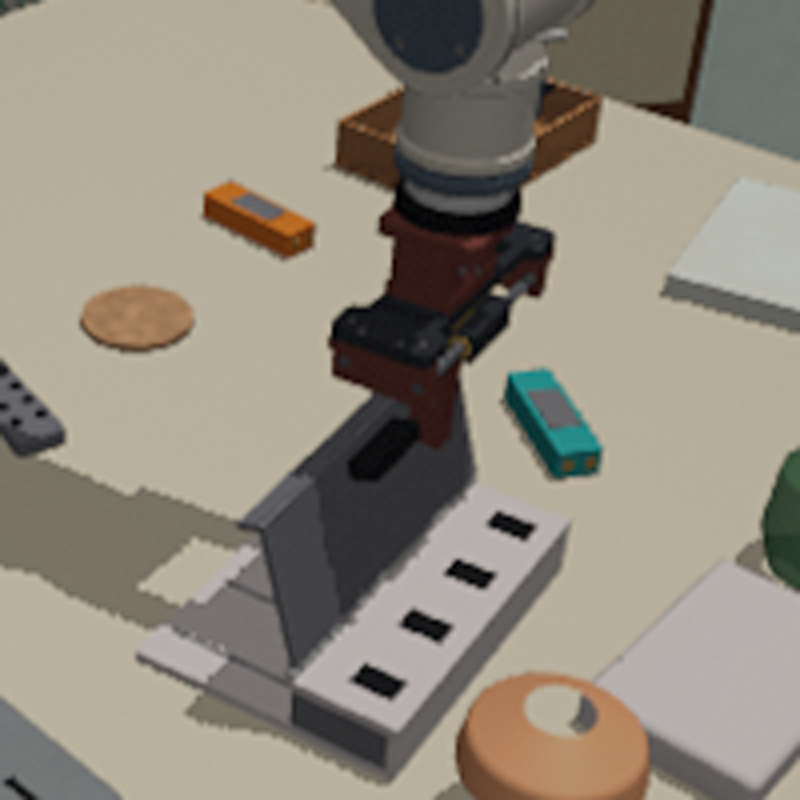

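>>> servo_tool(moves="-0.0099 -0.0014 0.001 0 0 0; -0.0198 -0.0028 0.001 0 0 0; -0.0277 -0.0039 0 0 0 0; -0.0366 -0.0052 -0.004 0 0 0; -0.0455 -0.0065 -0.008 0 0 0; -0.0535 -0.0076 -0.016 0 0 0; -0.0594 -0.0085 -0.024 0 0 0; -0.0594 -0.0085 -0.024 0 0 0")

```text
t: 40.02
ee_pos: [586.1, 64.4, 115.5]
orientation: [-1.568, -0.109, 0.113]
ft_force: [-0.0, -0.1, 0.2]
width: 0.6
```

Run:
```python
from meas import *
o=ctrl.get_obs();print(o["ee_pos"],o["width"],o["ft_force"])
S=snap("scene","15")
crop(S,250,90,450,290,4,"c22")
```

```text
[586.07498411  64.4329749  115.53809374] 0.5709147059353087 [-0.02639719 -0.08620587  0.18308861]
```

View pics/c22.png

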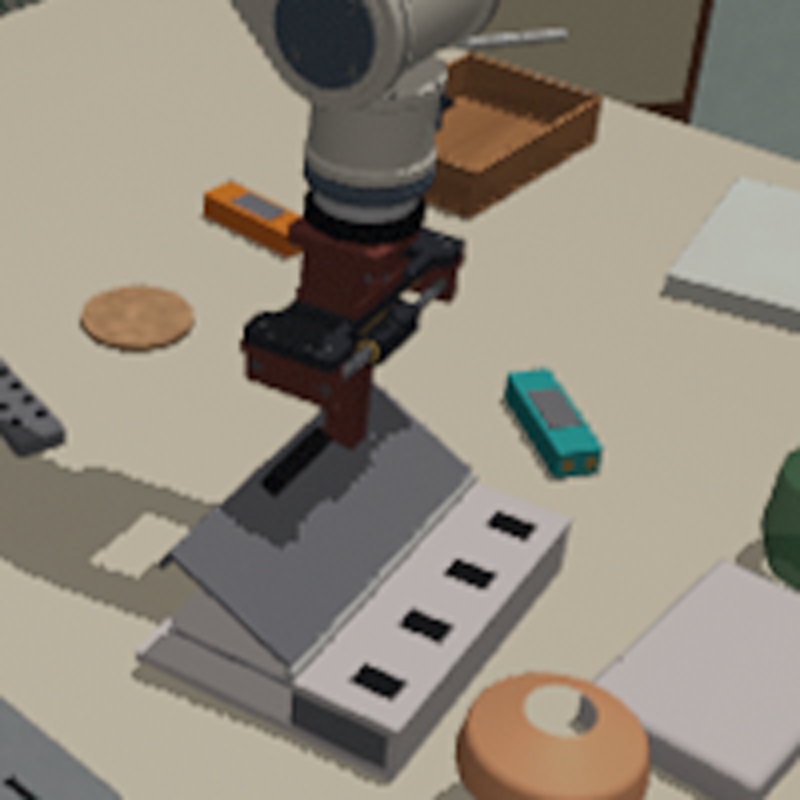

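>>> servo_tool(moves="-0.004 -0.0006 -0.008 0 0 0; -0.007 -0.001 -0.016 0 0 0; -0.0099 -0.0014 -0.022 0 0 0; -0.011 -0.0016 -0.028 0 0 0; -0.012 -0.0017 -0.034 0 0 0; -0.0129 -0.0018 -0.038 0 0 0; -0.0129 -0.0018 -0.04 0 0 0; -0.0129 -0.0018 -0.04 0 0 0")

```text
t: 41.08
ee_pos: [574.6, 62.8, 76.5]
orientation: [-1.568, -0.111, 0.111]
ft_force: [-0.0, 0.7, 0.0]
width: 0.3
```

>>> servo_tool(moves="0 0 -0.002 0 0 0; 0 0 -0.003 0 0 0; 0 0 -0.003 0 0 0")

```text
t: 41.45
ee_pos: [574.8, 62.8, 74.3]
orientation: [-1.568, -0.111, 0.111]
ft_force: [-3.1, 0.2, 6.9]
width: 0.4
```

>>> servo_tool(moves="0 0 -0.001 0 0 0; 0 0 -0.002 0 0 0; 0 0 -0.002 0 0 0")

```text
t: 41.82
ee_pos: [574.9, 62.9, 74.0]
orientation: [-1.568, -0.111, 0.11]
ft_force: [-7.5, -0.9, 24.5]
width: 0.2
```

>>> servo_tool(moves="0 0 0.01 0 0 0; 0 0 0.05 0 0 0; -0.01 0 0.1 0 0 0; -0.03 0 0.15 0 0 0; -0.06 0 0.17 0 0 0; -0.1 0 0.17 0 0 0; -0.1 0 0.17 0 0 0")

```text
t: 42.7
ee_pos: [472.3, 62.7, 241.9]
orientation: [-1.568, -0.111, 0.112]
ft_force: [0.3, -0.8, 0.5]
width: 0.5
```

Run:
```python
from meas import *
o=ctrl.get_obs();print(o["ee_pos"],o["width"],o["ft_force"])
S=snap("scene","16");T=snap("top","16")
crop(S,150,130,400,320,3,"c23")
P=cloud(S);a=np.radians(8.1);ex=np.array([np.cos(a),np.sin(a)]);ey=np.array([-ex[1],ex[0]])
loc=(P[...,:2]-[634.1,20.6])@np.c_[ex,ey]
m=(abs(loc[...,1])<105)&(abs(loc[...,1])>40)&(loc[...,0]<10)&(loc[...,0]>-75)
q=np.c_[loc[m][:,0],loc[m][:,1],P[m][:,2]]; q=q[(q[:,2]>35)&(q[:,2]<90)]
c,_,_,_=np.linalg.lstsq(np.c_[q[:,:2],np.ones(len(q))],q[:,2],rcond=None); print(len(q),c)
```

```text
[472.33945973  62.74922055 241.94083651] 0.5010341338008902 [ 0.33559615 -0.76065749  0.52927595]
978 [-1.31335701e-03 -9.28283974e-04  5.58237988e+01]
```

View pics/c23.png

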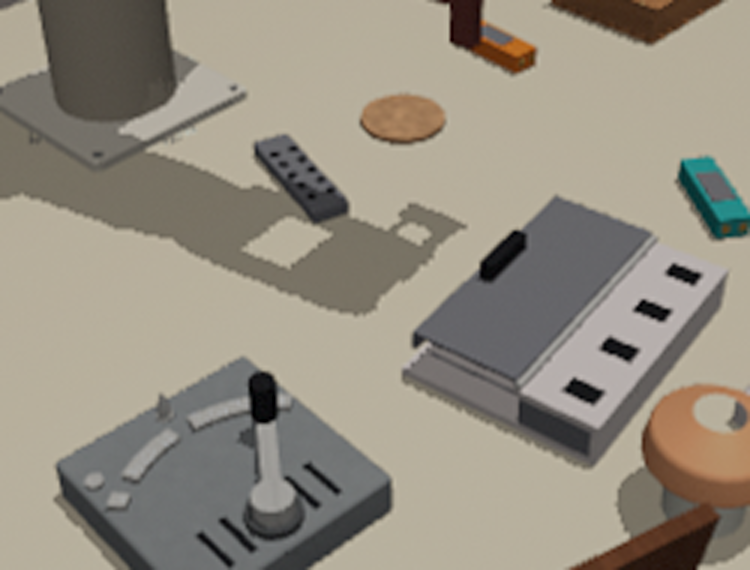

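>>> servo_tool(moves="0.01 -0.04 0 0 0 -7; 0.022 -0.085 0 0 0 -14; 0.034 -0.13 0 0 0 -21; 0.046 -0.18 0 0 0 -28; 0.058 -0.23 0 0 0 -35; 0.07 -0.28 -0.02 0 0 -42; 0.086 -0.33 -0.04 0 0 -46.6; 0.086 -0.33 -0.04 0 0 -46.6", hand=0)

```text
t: 43.8
ee_pos: [561.3, -270.5, 199.1]
orientation: [-1.505, 0.531, -0.528]
ft_force: [1.0, 0.6, -0.6]
width: 76.8
```

>>> servo_tool(moves="0 0 0 0 0 0; 0 0 0 0 0 0")

```text
t: 44.05
ee_pos: [560.9, -266.3, 202.1]
orientation: [-1.506, 0.524, -0.525]
ft_force: [-0.4, -1.0, 0.7]
width: 87.8
```

>>> servo_tool(moves="-0.002 -0.0012 -0.04 0 0 0; -0.002 -0.0012 -0.08 0 0 0; -0.002 -0.0012 -0.113 0 0 0; -0.002 -0.0012 -0.113 0 0 0; -0.002 -0.0012 -0.113 0 0 0")

```text
t: 44.68
ee_pos: [559.6, -268.2, 90.3]
orientation: [-1.506, 0.524, -0.527]
ft_force: [-0.0, 0.0, -0.1]
width: 87.9
```

>>> servo_tool(moves="0 0 0 0 0 0; 0 0 0 0 0 0; 0 0 0 0 0 0; 0 0 0 0 0 0; 0 0 0 0 0 0; 0 0 0 0 0 0; 0 0 0 0 0 0; 0 0 0 0 0 0", hand=255)

```text
t: 45.68
ee_pos: [558.6, -268.3, 88.6]
orientation: [-1.506, 0.526, -0.526]
ft_force: [-0.1, 0.7, -0.3]
width: 21.8
```

>>> servo_tool(moves="-0.0037 -0.0052 0 0 0 4.4; -0.0071 -0.0105 0 0 0 8.6; -0.0099 -0.0162 0 0 0 13; -0.0126 -0.022 0 0 0 17.2; -0.0145 -0.0281 0 0 0 21.5; -0.0163 -0.0342 0 0 0 25.8; -0.0172 -0.0405 0 0 0 30; -0.0182 -0.0466 0 0 0 34.4")

```text
t: 46.68
ee_pos: [541.0, -315.4, 88.6]
orientation: [-1.571, 0.054, -0.056]
ft_force: [4.4, -0.6, -4.0]
width: 21.0
```

>>> servo_tool(moves="0 0 0 0 0 0; 0 0 0 0 0 0; 0 0 0 0 0 0")

```text
t: 47.05
ee_pos: [541.0, -315.1, 88.6]
orientation: [-1.571, 0.056, -0.058]
ft_force: [5.3, -1.5, -4.8]
width: 21.4
```

>>> servo_tool(moves="0 0 0 0 0 0; 0 0 0 0 0 0; 0 0 0 0 0 0; 0 0 0 0 0 0;0 0 0 0 0 0; 0 0 0 0 0 0;0 0 0 0 0 0", hand=0)

```text
t: 47.92
ee_pos: [540.4, -315.0, 88.7]
orientation: [-1.57, 0.056, -0.056]
ft_force: [0.8, 0.1, -0.5]
width: 86.3
```

>>> servo_tool(moves="0 0 0.04 0 0 0; 0 0 0.09 0 0 0; 0 0 0.14 0 0 0; -0.03 0.05 0.15 0 0 0; -0.06 0.1 0.15 0 0 0; -0.09 0.15 0.15 0 0 0; -0.11 0.2 0.15 0 0 0; -0.11 0.2 0.15 0 0 0")

```text
t: 48.92
ee_pos: [428.6, -112.6, 238.7]
orientation: [-1.57, 0.055, -0.053]
ft_force: [-0.4, 0.3, 0.2]
width: 88.0
```

Run:
```python
from meas import *
o=ctrl.get_obs();print(o["ee_pos"],o["width"],o["ft_force"])
S=snap("scene","17");T=snap("top","17")
crop(S,150,130,400,320,3,"c24");crop(T,330,140,450,245,5,"c25");crop(T,0,60,330,310,2,"c26")
```

```text
[ 428.61228588 -112.5757711   238.73657545] 88.04470507127125 [-0.41789138  0.33769337  0.16184918]
```

View pics/c24.png

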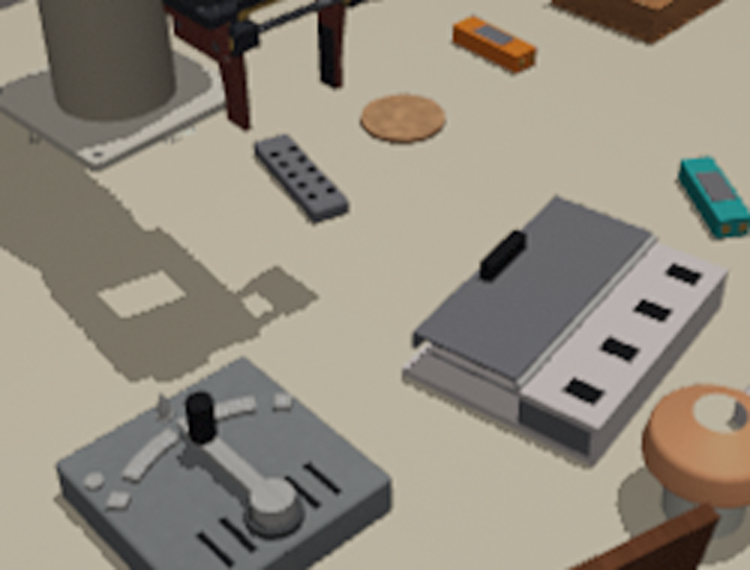

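View pics/c25.png

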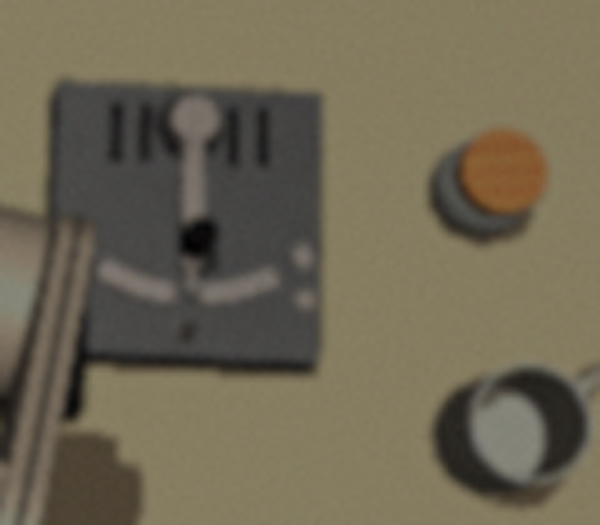

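View pics/c26.png

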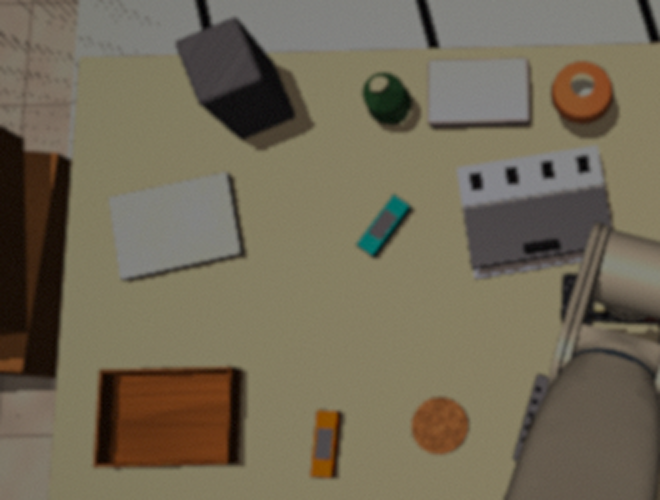

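```bash
python3 -c "
from workcell import ctrl
print(ctrl.get_obs()['t']); print(ctrl.close_job())"
```

```text
49.025
the job is handed in; nothing more can be done
None
```

The job is finished and handed in at about 49 s. I threw the lever off and slid both black packs present home, in sleeves 2 and 4. Then I shut the cover and left the lever in the notch at 0, beside the tall pointed pin.

**Packs:** The sleeve 2 pack was found about 25 mm out after it had gone home, so I pushed it in again. It stopped firmly at 13.9 N, about 1 mm short of the first push, which is inside the 5 mm limit. The sleeve 4 pack stopped at the same depth as that first push, and a top view put its end about 20 mm out from the dock's middle, as expected for home. I could not see either pack once the cover was down. The sleeve 2 pack's second seating therefore rests on that stop and one scene view taken before closing; the arm hid it from the top camera.

**Cover:** A plane fitted to the scene camera's depth showed it level, with a slope of about 0.001 rad.

**Lever and surroundings:** In the last pictures the lever sits at the pin notch, matching the opening picture. The mug and candle are upright, nothing is near the gripper, and the orange and turquoise look-alikes were left alone.

**Disagreement:** The two cameras differed by about 3 mm sideways at the dock. I used the top camera's line, and the sleeves took the packs with almost no sideways force.

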